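# Take two files from the barred file rack

## Robot

A 6-joint arm with a two-finger parallel gripper is mounted at the origin on a cart in front of the work surface, level with it; the furniture and walls round the work are solid. World frame = base frame: x ahead of the robot, y to its left, z up, the work surface at z = 0. Lengths are in m, angles in rad, forces in N, time in s.
With the tool pointing down it reaches from about 0.35 to 0.875 m from the base axis. Payload 15.5 kg.
Tool frame: the origin (TCP) lies on the centre line of the jaws, within the pads' length; the fingertips stand 22 mm ahead of it and the grasp point (between the pads) lies 3 mm ahead of it; x points along the fingers, y is the direction in which the jaws open and shut, and the axes are right-handed (so a half turn about x gives the same grasp; the last joint's range is limited). The gripper opens to 85 mm and grips with 20 to 120 N. Pads are 22 mm wide; open, the fingers measure 114 mm over their backs; the gripper's body (76 mm by 85 mm) begins 54 mm behind the grasp point. The pads swing forward as they close: fully open they stand 13 mm farther back than shut.
Start: joints at [1.077, 0.494, 1.345, -0, 1.302, -0.096], TCP at [0.243, 0.576, 0.253] pointing down, gripper open.
Joint ranges: [-2.91, 2.91], [-0.82, 2.16], [0.22, 2.67], [-1.22, 4.37], [0.12, 2.79], [-3.08, 3.08]. Speed limits (rad/s): [1.89, 1.89, 2.57, 3.01, 3.01, 3.01].

## Interface

Orientations are given as [roll, pitch, yaw] about the fixed x, y, z axes, in that order (R = Rz(yaw) Ry(pitch) Rx(roll)).
In Python, from workcell import bot gives the robot as it stands.
- The arm moves only by the shell command python3 -m pendant 'ROWS' [OPENING]. ROWS is JSON, a list of rows, each an object with "xyz": the shift along the tool's x, y, z in m, a list of three; "yaw": the turn about the tool's x in rad. In form: [{"xyz": [tx, ty, tz], "yaw": yaw}, ...]. A call has 1 to 8 rows; each row shifts and turns the commanded pose from where the row before left it, along the tool's axes as they then stand; what a row does not reach is not made up. A row lasts 1/10 s, in which the tool goes at most 50 mm and 8.59 degrees, less where a joint would pass 70% of its speed; a pose out of reach is approached as far as the arm can. A call is refused whole if a number of a shift passes 0.05 or a number of a turn 0.15, either way. A call with a gripper value outside its range is refused whole. OPENING is the closure, from 0 (fully open) to 1 (shut), set as the call begins (- or left out, the last holds). The fingers move at their own pace and stop on an object; the grip force is fixed at half the most. Time passes only in rows, so rows that do not move let the fingers close. It gives the time, the measured TCP pose, the force and the opening at its end, in the units of the state.
- bot.get_state(): the state, without advancing time (a new reading comes with each control period).
- bot.grab_frame(name): name is "scene" or "side" or "wrist"; returns a dict with "color" (480x640x3 uint8, blue, green, red), "fov_y" (degrees; the focal length in pixels is half the picture's height over the tangent of half this angle, whatever the lens; pixels are square), "cx", "cy" (the principal point, pixels), "origin" and "rotation" of the camera in the world; the wrist camera has in their place "tool_from_camera" (4x4, takes a point from camera to tool coordinates, whose origin is the TCP and whose axes are the tool frame's). Camera axes: x right, y down, z forward; pixel columns grow to the right and rows downward; lengths in m; the calibration is good to about 2 mm. The wrist camera is an equidistant fisheye: a pixel r from the principal point sees the ray r / f radians off the axis. A picture is of the moment at which its call begins: read the wrist's pose just before it. There is no depth.
- bot.finish_job(): hands the job in, once; it reports no verdict.
Trained networks look in a picture, given as the dict that the camera call returned (one of the last four; its "shot" number tells which), for a name from the list of things; names that differ only in an ending like _2 or _b are one class to them, and where a whole thing is asked for, a point or a joint stands for the part that bears it (a point fixed in the world has none). Each returns a list of dicts, best first, with "confidence" (0 to 1); they miss things now and then, are a little off and sometimes report something else, mostly with a low value. They report only what shows in the picture. A call takes as long as a camera call.
- bot.boxes_of(picture, target): "point" ([x, y, z] in m, in world coordinates, good to about 4 mm: the middle of the surface that is visible of it).
- bot.trace(picture, target): "region" (480x640 bool, what is visible of it).
The state is a dict: "time": time; "joints": joint angles; "dq": joint speeds; "tau": joint torques, N m; "tcp_pos": TCP position; "tcp_rot": TCP orientation; "contact_force": force on the tool from outside, world axes, zero at the start; "torque": the same for the moment, N m; "opening": finger opening in m.
Only numpy, scipy, OpenCV 4.12 (cv2) and the standard library are available. Lean on these libraries where they do the work, as an engineer would, in place of code of your own. Each camera call takes 0.05 s, during which the arm holds its last target. There are 200 camera calls.

## Task

Lift the brass retaining bar out of the two open brackets of the sloping file rack and lay it in the blue tray, grip upward; only then take the red-handled and the green-handled needle files out of the rack and lay them in the tray too, each lying lengthways across both cork strips with nothing lying on top of anything else. Set things down rather than dropping them, leave the yellow and blue files in their slots, and do not disturb the bottle and cone on the rack's shelf or the little bur box between rack and tray.

Things in the scene. Friction and masses are not known exactly. Their poses are not given: they have to be found in the camera images.
- file_rack: Plywood file rack, 205 x 190 mm, fixed. Origin: centre of its underside; +x its back, +y its left, z up. Its bed slopes up towards the back at 35 degrees: the bed's normal is (-0.574, 0, 0.819), up-slope is (0.819, 0, 0.574) in its frame. Four files lie up the slope in slots at y = -60, -20, 20, 60 mm; which file is in which varies. Their lower ends rest on a foot ledge.
- rack_bed (a point): Middle of the rack's slope (y = 0), level with the files' undersides and half-way along them; axes as the rack's. The files lie on two cross rails, 60 mm below and above it along the slope (10 mm wide; notches 12 mm wide, 8 mm deep). Between the rails the files are 30 mm clear of the board beneath.
- bracket_left (a point): The rack's open U bracket at its left (+y) end: centre of the bracket's floor, on which the bar lies. The gap is 19 mm along the slope; prongs rise 16 mm off the floor and are 7 mm thick. It opens along the bed's normal.
- bracket_right (a point): The like bracket at the right (-y) end, 168 mm from the other.
- rack_shelf (a point): Centre of the top of the flat shelf at the rack's back, 52 x 190 mm, 155 mm above the bench; the bottle and cone stand on it.
- keeper_bar: Loose brass retaining bar 16 x 195 x 12 mm, about 0.12 kg, end caps 20 mm across; at its middle a black raised grip, 14 mm thick (x), 46 mm long (y), 12 to 38 mm above the underside. Origin: centre of the underside; y along the bar, z up through the grip. It starts in the brackets, z along the bed's normal, x up the slope, 2 mm over the files; it comes out along that normal.
- tray: Blue layout tray 230 x 180 mm, walls 16 mm high, fixed. Origin: centre of its underside; x along its length, y across. Inside are two cork cross strips at x = +-55 mm, 10 mm wide and 172 mm long, their tops 18 mm above the bench; its floor is 4 mm up. Bar and files lie along x on both strips.
- bur_box: Small clear plastic box of burs with a white foot, 28 x 30 mm, 48 mm high, standing on the bench between rack and tray; origin at the centre of its base. Leave alone.
- flux_bottle: White bottle, 42 mm wide, 94 mm high, on the rack's shelf; origin at the centre of its base. Leave alone.
- borax_cone: White cone, 29 mm wide, 41 mm high, on the rack's shelf; origin at the centre of its base. Leave alone.
- file_red: Loose needle file with red handle, 8 x 168 x 8 mm as a solid, 20 g. Origin: centre of its underside; y along the file, z up from its underside. In the rack its y points up the slope and its z along the bed's normal. To be taken.
- file_yellow: Loose needle file with yellow handle, 8 x 168 x 8 mm as a solid, 20 g. Origin: centre of its underside; y along the file, z up from its underside. In the rack its y points up the slope and its z along the bed's normal. Stays in the rack.
- file_blue: Loose needle file with blue handle, 8 x 168 x 8 mm as a solid, 20 g. Origin: centre of its underside; y along the file, z up from its underside. In the rack its y points up the slope and its z along the bed's normal. Stays in the rack.
- file_green: Loose needle file with green handle, 8 x 168 x 8 mm as a solid, 20 g. Origin: centre of its underside; y along the file, z up from its underside. In the rack its y points up the slope and its z along the bed's normal. To be taken.

How it is judged:
On the way:
1. the bar lies in the tray across both cork strips, grip upward, released, all four files still in their slots (x of keeper_bar in the frame of tray between -0.015 and 0.015 m and y of keeper_bar in the frame of tray between -0.082 and 0.082 m and z of keeper_bar in the frame of tray between 0.013 and 0.025 m and angle between the y axis of keeper_bar and the x axis of tray, either way round below 0.35 rad and linear speed of keeper_bar below 0.02 m/s and contact force between the fingers and keeper_bar below 0.1 N and angle between keeper_bar's own z axis and vertical below 0.15 rad and distance of each of file_red, file_yellow, file_blue, file_green from where it was at the start of the episode below 0.02 m), for 0.2 s.
At the end, for the whole second after the job is handed in: Bar (grip up), red and green file rest on both cork strips: origins within 15 mm (bar) or 25 mm (files) of the tray's middle lengthways, 82 mm across, 13-25 mm high, within 0.35 rad of the tray's length, still, released; yellow and blue files within 10 mm of their starts (x of keeper_bar in the frame of tray between -0.015 and 0.015 m and y of keeper_bar in the frame of tray between -0.082 and 0.082 m and z of keeper_bar in the frame of tray between 0.013 and 0.025 m and angle between the y axis of each of keeper_bar, file_red, file_green and the x axis of tray, either way round below 0.35 rad and linear speed of each of keeper_bar, file_red, file_green below 0.02 m/s and contact force between the fingers and keeper_bar below 0.1 N and angle between keeper_bar's own z axis and vertical below 0.15 rad and x of file_red in the frame of tray between -0.025 and 0.025 m and y of file_red in the frame of tray between -0.082 and 0.082 m and z of file_red in the frame of tray between 0.013 and 0.025 m and contact force between the fingers and file_red below 0.1 N and x of file_green in the frame of tray between -0.025 and 0.025 m and y of file_green in the frame of tray between -0.082 and 0.082 m and z of file_green in the frame of tray between 0.013 and 0.025 m and contact force between the fingers and file_green below 0.1 N and distance of each of file_yellow, file_blue from where it was at the start of the episode below 0.01 m); the robot touches nothing.
It fails at once if the bottle, cone or bur box is moved over 20 mm or tipped over 0.3 rad (distance of any of flux_bottle, borax_cone, bur_box from where it was at the start of the episode above 0.02 m or angle between any of flux_bottle, borax_cone, bur_box's own z axis and vertical above 0.3 rad).
It fails at once if the yellow or blue file is moved over 30 mm (distance of any of file_yellow, file_blue from where it was at the start of the episode above 0.03 m).
It fails at once if the bar, red file or green file falls (over 0.6 m/s while not held) ((contact force between the fingers and keeper_bar below 0.01 N and linear speed of keeper_bar above 0.6 m/s) or (contact force between the fingers and file_red below 0.01 N and linear speed of file_red above 0.6 m/s) or (contact force between the fingers and file_green below 0.01 N and linear speed of file_green above 0.6 m/s)).
It also fails if it takes over 72 s, if anything falls off the work surface, if the arm or the gripper's body presses on something with over 40 N, if the wrist force passes 120 N, or if a joint passes its speed limit or range.

## Working session

There is one attempt and no reset: what is moved stays moved. The work goes in short steps, Python scripts to look and compute and a shell command to move; the robot and the scene stay as the last step left them, time stands still between calls to the robot, and variables do not carry over. Pictures are saved under pics/ and viewed, about 8 in all and at most 12, crops included, and the job is handed in when it is done.

```bash
ls; mkdir -p pics; cat > h.py <<'E'
import numpy as np, cv2
from workcell import bot
from scipy.spatial.transform import Rotation as R
def snap(n,save=None):
    f=bot.grab_frame(n)
    if save: cv2.imwrite('pics/'+save,f['color'])
    return f
def proj(f,p):
    q=np.array(f['rotation']).T@(np.array(p)-f['origin']); F=240/np.tan(np.radians(f['fov_y'])/2)
    return F*q[0]/q[2]+f['cx'],F*q[1]/q[2]+f['cy']
E
python3 - <<'E'
from h import *
print(bot.get_state())
fs=[snap('scene','s.png'),snap('side','d.png')]
cv2.imwrite('pics/both.png',np.hstack([f['color'] for f in fs])[:, :]) 
for f in fs:
    print({k:np.round(f[k],4).tolist() for k in f if k not in('color',)})
    for n in ['file_rack','keeper_bar','tray','bur_box','flux_bottle','borax_cone','file_red','file_green','file_yellow','file_blue','rack_bed','bracket_left','bracket_right','rack_shelf']:
        r=bot.boxes_of(f,n); print(n,[(np.round(a['point'],3).tolist(),round(a['confidence'],2)) for a in r[:2]])
E
```

```text
pics
{'time': 0.0, 'joints': array([ 1.07649786e+00,  4.94200988e-01,  1.34612724e+00,  1.40131779e-05,
        1.30248965e+00, -9.54788811e-02]), 'dq': array([-0.00038066, -0.0023066 ,  0.0009076 ,  0.0002446 , -0.00083019,
       -0.00133098]), 'tau': array([ 6.44998931e-03, -8.82174325e+01, -3.83869314e+01,  2.83076160e-04,
        9.83313541e-03, -6.07574680e-05]), 'tcp_pos': array([0.24253166, 0.5756684 , 0.25269048]), 'tcp_rot': array([-1.67729898,  1.56957102, -2.0761223 ]), 'contact_force': array([ 0.46284061,  0.10445211, -0.76410135]), 'torque': array([-0.02715936, -0.01307979,  0.0195091 ]), 'opening': 0.08518328137328463}
{'fov_y': 55.9793, 'cx': 315.0347, 'cy': 238.5438, 'origin': [0.254, -0.634, 0.4693], 'rotation': [-1.9777, -0.0098, -0.4385], 'shot': 1}
file_rack [([0.586, -0.148, 0.056], 0.55)]
keeper_bar [([0.561, -0.114, 0.132], 0.84)]
tray [([0.554, 0.241, 0.002], 0.94)]
bur_box [([0.5, 0.069, 0.029], 0.89)]
flux_bottle [([0.652, -0.112, 0.199], 0.7), ([0.587, -0.149, 0.06], 0.25)]
borax_cone [([0.651, -0.165, 0.173], 0.61), ([0.56, -0.114, 0.13], 0.47)]
file_red 
[... 431 characters left out ...]
5.1464, 'cy': 240.3905, 'origin': [0.3889, 0.7558, 0.6636], 'rotation': [-2.2471, -0.0099, -2.8589], 'shot': 2}
file_rack [([0.603, -0.029, 0.068], 0.75)]
keeper_bar [([0.569, -0.061, 0.132], 0.72)]
tray [([0.551, 0.257, 0.005], 0.85)]
bur_box [([0.5, 0.096, 0.03], 0.77)]
flux_bottle [([0.653, -0.084, 0.196], 0.95)]
borax_cone []
file_red [([0.556, -0.106, 0.098], 0.7)]
file_green [([0.548, -0.143, 0.101], 0.63)]
file_yellow [([0.562, -0.06, 0.1], 0.58), ([0.57, -0.06, 0.13], 0.22)]
file_blue [([0.561, -0.02, 0.102], 0.56)]
rack_bed [([0.6, -0.026, 0.06], 0.8)]
bracket_left [([0.601, -0.026, 0.059], 0.84)]
bracket_right [([0.6, -0.032, 0.055], 0.71)]
rack_shelf [([0.605, -0.03, 0.06], 0.77)]
```

View pics/s.png

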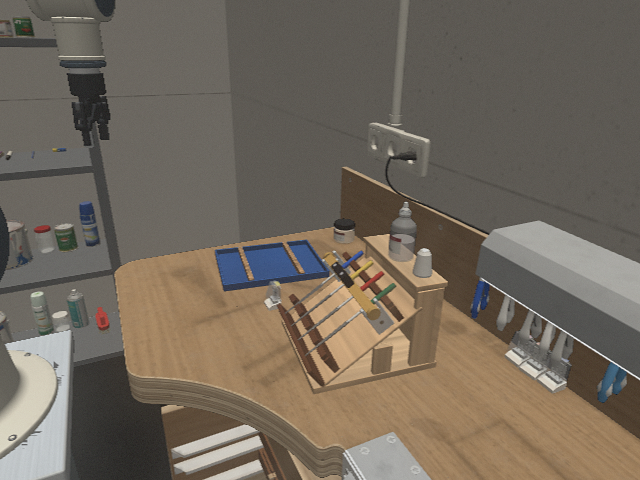

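View pics/d.png

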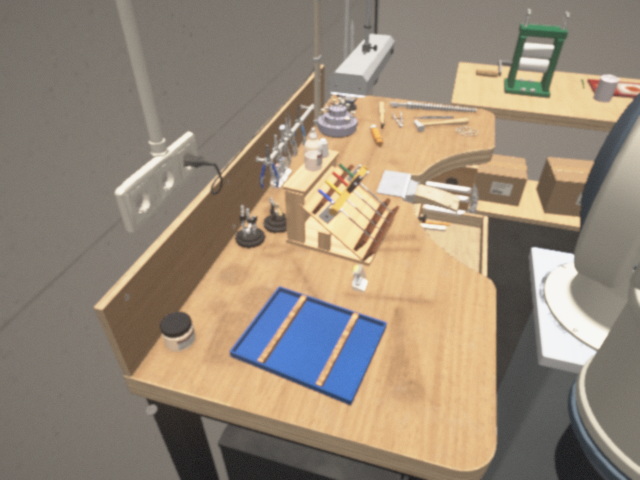

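```bash
cat >> h.py <<'E'
def proj(f,P):
    P=np.atleast_2d(P); F=240/np.tan(np.radians(f['fov_y'])/2)
    if 'T' in f:
        C=f['T']; q=(P-C[:3,3])@C[:3,:3]; th=np.arctan2(np.hypot(q[:,0],q[:,1]),q[:,2]); a=np.arctan2(q[:,1],q[:,0])
        return np.c_[F*th*np.cos(a)+f['cx'],F*th*np.sin(a)+f['cy']]
    q=(P-f['origin'])@R.from_euler('xyz',f['rotation']).as_matrix()
    return np.c_[F*q[:,0]/q[:,2]+f['cx'],F*q[:,1]/q[:,2]+f['cy']]
def ray(f,uv):
    uv=np.atleast_2d(uv).astype(float); F=240/np.tan(np.radians(f['fov_y'])/2); d=(uv-[f['cx'],f['cy']])/F
    if 'T' in f:
        r=np.hypot(*d.T)+1e-12; d=np.c_[d*(np.sin(r)/r)[:,None],np.cos(r)]; return f['T'][:3,3],d@f['T'][:3,:3].T
    return np.array(f['origin']),np.c_[d,np.ones(len(d))]@R.from_euler('xyz',f['rotation']).as_matrix().T
def onz(f,uv,z):
    o,d=ray(f,uv); return o+d*((z-o[2])/d[:,2])[:,None]
def tool():
    s=bot.get_state(); T=np.eye(4); T[:3,:3]=R.from_euler('xyz',s['tcp_rot']).as_matrix(); T[:3,3]=s['tcp_pos']; return T
def wsnap(save=None):
    T=tool(); f=snap('wrist',save); f['T']=T@np.array(f['tool_from_camera']); return f
E
python3 - <<'E'
from h import *
print(tool().round(3)); f=wsnap('w0.png'); print(np.array(f['tool_from_camera']).round(3),f['fov_y'],f['cx'],f['cy'])
s=snap('side')
uv=[(280,289),(386,322),(350,398),(233,354)]
p=onz(s,uv,.016); print(p.round(3),np.linalg.norm(np.roll(p,-1,0)-p,axis=1).round(3),p.mean(0))
print(onz(s,[(305,297),(262,360),(355,315),(320,384)],.018).round(3))
for m in bot.trace(s,'tray')[:1]:
    v,u=np.nonzero(m['region']); q=onz(s,np.c_[u,v],.010)[:,:2].astype(np.float32); print(cv2.minAreaRect(q))
# aim: tool delta to points
T=tool()
for g in [(.47,.25,.42),(.45,-.08,.42)]: print((T[:3,:3].T@(np.array(g)-T[:3,3])).round(3))
E
```

```text
[[-0.     0.388  0.922  0.243]
 [ 0.     0.922 -0.388  0.576]
 [-1.    -0.    -0.     0.253]
 [ 0.     0.     0.     1.   ]]
[[-0.    -0.27   0.963 -0.121]
 [ 1.     0.001  0.    -0.   ]
 [-0.001  0.963  0.27  -0.068]
 [ 0.     0.     0.     1.   ]] 65.70646984690485 322.6043454450194 241.21913130084207
[[0.651 0.155 0.016]
 [0.432 0.179 0.016]
 [0.458 0.352 0.016]
 [0.673 0.327 0.016]] [0.221 0.175 0.216 0.174] [0.55353517 0.25337505 0.016     ]
[[0.596 0.163 0.018]
 [0.619 0.326 0.018]
 [0.491 0.181 0.018]
 [0.511 0.343 0.018]]
((0.5571660995483398, 0.2510952353477478), (0.19189999997615814, 0.23582863807678223), 82.08885192871094)
[-0.167 -0.212  0.336]
[-0.167 -0.524  0.446]
```

```bash
python3 -m pendant '[{"xyz":[-0.018,-0.025,0.0375],"yaw":0},{"xyz":[-0.018,-0.025,0.0375],"yaw":0},{"xyz":[-0.018,-0.025,0.0375],"yaw":0},{"xyz":[-0.018,-0.025,0.0375],"yaw":0},{"xyz":[-0.018,-0.025,0.0375],"yaw":0},{"xyz":[-0.018,-0.025,0.0375],"yaw":0},{"xyz":[-0.018,-0.025,0.0375],"yaw":0},{"xyz":[0,0,0],"yaw":0}]' 0
python3 - <<'E'
from h import *
T=tool(); print(T.round(3)); f=wsnap('w1.png')
for n in ['tray','bur_box','keeper_bar','file_red']: print(n,[(np.round(a['point'],3),a['confidence']) for a in bot.boxes_of(f,n)[:1]])
g=(.46,-.08,.42); print((T[:3,:3].T@(np.array(g)-T[:3,3])).round(3))
E
```

```text
time: 2.45
tcp_pos: [0.4198, 0.3094, 0.3817]
tcp_rot: [0.618, 1.567, 0.215]
contact_force: [-0.2, 0.5, -0.5]
opening: 0.0855
[[ 0.004  0.392  0.92   0.42 ]
 [ 0.001  0.92  -0.392  0.309]
 [-1.     0.002  0.003  0.382]
 [ 0.     0.     0.     1.   ]]
tray [(array([ 0.546,  0.251, -0.001]), 0.93)]
bur_box [(array([0.493, 0.096, 0.008]), 0.7)]
keeper_bar []
file_red [(array([ 0.5  , -0.093,  0.066]), 0.49)]
[-0.038 -0.342  0.19 ]
```

View pics/w1.png

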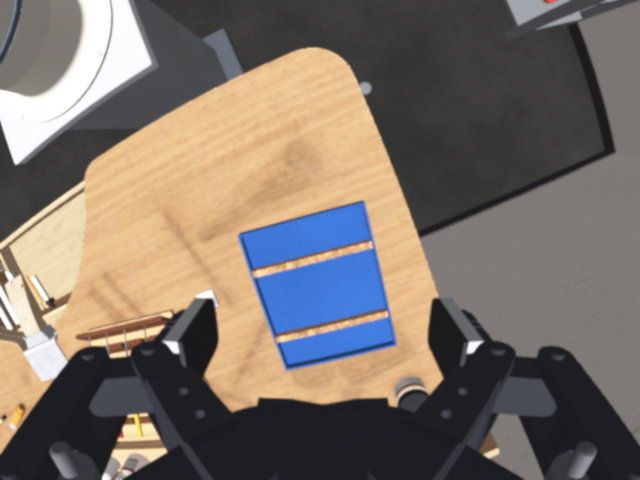

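```bash
python3 - <<'E'
from h import *
f=wsnap()
p=onz(f,[(239,233),(364,202),(396,344),(287,369)],.016); print(p.round(4),np.linalg.norm(np.roll(p,-1,0)-p,axis=1).round(3),p.mean(0))
q=onz(f,[(254,273),(371,244),(278,340),(388,313)],.018); print(q.round(4),q.mean(0))
for m in bot.trace(f,'tray')[:1]:
    v,u=np.nonzero(m['region']); q=onz(f,np.c_[u,v],.016)[:,:2].astype(np.float32); print(cv2.minAreaRect(q))
E
python3 -m pendant '[{"xyz":[-0.005,-0.042,0.023],"yaw":-0.04},{"xyz":[-0.005,-0.042,0.023],"yaw":-0.04},{"xyz":[-0.005,-0.042,0.023],"yaw":-0.04},{"xyz":[-0.005,-0.042,0.023],"yaw":-0.04},{"xyz":[-0.005,-0.042,0.023],"yaw":-0.04},{"xyz":[-0.005,-0.042,0.023],"yaw":-0.04},{"xyz":[-0.005,-0.042,0.023],"yaw":-0.02},{"xyz":[0,-0.042,0.013],"yaw":0}]' 0
python3 -m pendant '[{"xyz":[0,0,0],"yaw":0},{"xyz":[0,0,0],"yaw":0}]' 
python3 - <<'E'
from h import *
T=tool(); print(T.round(3)); f=wsnap('w2.png')
for n in ['keeper_bar','file_red','file_green','file_yellow','file_blue','flux_bottle','borax_cone','bur_box']: print(n,[(np.round(a['point'],3),a['confidence']) for a in bot.boxes_of(f,n)[:2]])
E
```

```text
[[0.4228 0.1864 0.016 ]
 [0.4492 0.3586 0.016 ]
 [0.6716 0.3277 0.016 ]
 [0.6482 0.1552 0.016 ]] [0.174 0.225 0.174 0.228] [0.54794922 0.25698645 0.016     ]
[[0.4827 0.1811 0.018 ]
 [0.5062 0.3465 0.018 ]
 [0.5933 0.1663 0.018 ]
 [0.6143 0.3334 0.018 ]] [0.54911252 0.256844   0.018     ]
((0.5545191764831543, 0.24987323582172394), (0.1811460554599762, 0.2333979308605194), 81.55097961425781)
time: 3.6
tcp_pos: [0.4983, -0.058, 0.4146]
tcp_rot: [0.022, 1.57, -0.115]
contact_force: [0.8, 0.1, -0.0]
opening: 0.0856
time: 3.8
tcp_pos: [0.4974, -0.0567, 0.4138]
tcp_rot: [2.843, 1.57, 2.703]
contact_force: [-0.1, 1.3, 0.5]
opening: 0.086
[[-0.001  0.139  0.99   0.497]
 [ 0.     0.99  -0.139 -0.057]
 [-1.     0.    -0.001  0.414]
 [ 0.     0.     0.     1.   ]]
keeper_bar [(array([ 0.571, -0.082,  0.137]), 0.9), (array([ 0.555, -0.146,  0.108]), 0.65)]
file_red [(array([ 0.58 , -0.103,  0.126]), 0.83)]
file_green [(array([ 0.553, -0.141,  0.106]), 0.68)]
file_yellow [(array([ 0.557, -0.143,  0.107]), 0.73), (array([ 0.591, -0.064,  0.118]), 0.71)]
file_blue [(array([ 0.585, -0.026,  0.123]), 0.77)]
flux_bottle [(array([ 0.58 , -0.103,  0.125]), 0.67), (array([ 0.65 , -0.096,  0.208]), 0.63)]
borax_cone [(array([ 0.65 , -0.151,  0.178]), 0.69)]
bur_box [(array([0.503, 0.081, 0.039]), 0.89)]
```

View pics/w2.png

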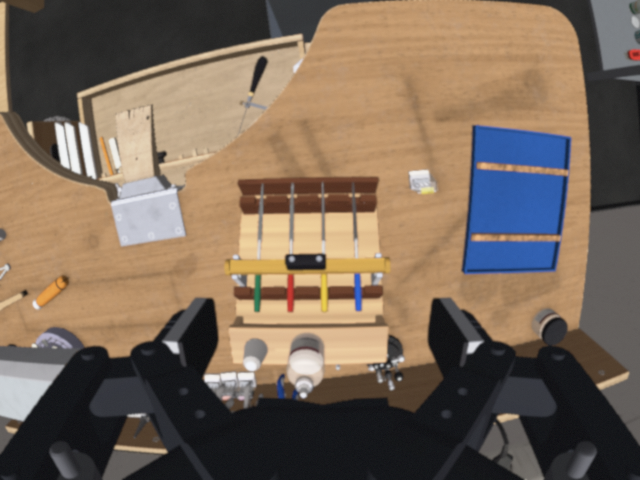

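```bash

python3 -m pendant '[{"xyz":[0.038,-0.004,0.010],"yaw":0},{"xyz":[0.038,-0.004,0.010],"yaw":0},{"xyz":[0.038,-0.004,0.010],"yaw":0},{"xyz":[0.038,-0.004,0.010],"yaw":0},{"xyz":[0,0,0],"yaw":0},{"xyz":[0,0,0],"yaw":0}]' 
python3 - <<'E'
from h import *
T=tool(); print(T.round(4)); f=wsnap('w3.png'); np.save('T3.npy',f['T'])
for n in ['keeper_bar','flux_bottle','borax_cone']: print(n,[(np.round(a['point'],3),a['confidence']) for a in bot.boxes_of(f,n)[:2]])
im=cv2.imread('pics/w3.png')[120:420,140:540]; cv2.imwrite('pics/w3c.png',cv2.resize(im,None,fx=2,fy=2,interpolation=2))
E
```

```text
time: 4.85
tcp_pos: [0.5347, -0.0778, 0.2628]
tcp_rot: [2.969, 1.57, 2.83]
contact_force: [0.2, -0.1, 1.0]
opening: 0.0857
[[-9.000e-04  1.383e-01  9.904e-01  5.347e-01]
 [ 3.000e-04  9.904e-01 -1.383e-01 -7.780e-02]
 [-1.000e+00  2.000e-04 -9.000e-04  2.628e-01]
 [ 0.000e+00  0.000e+00  0.000e+00  1.000e+00]]
keeper_bar [(array([ 0.569, -0.082,  0.133]), 0.97), (array([ 0.588, -0.027,  0.122]), 0.49)]
flux_bottle [(array([ 0.643, -0.092,  0.161]), 0.94)]
borax_cone [(array([ 0.644, -0.153,  0.161]), 0.6)]
```

View pics/w3c.png

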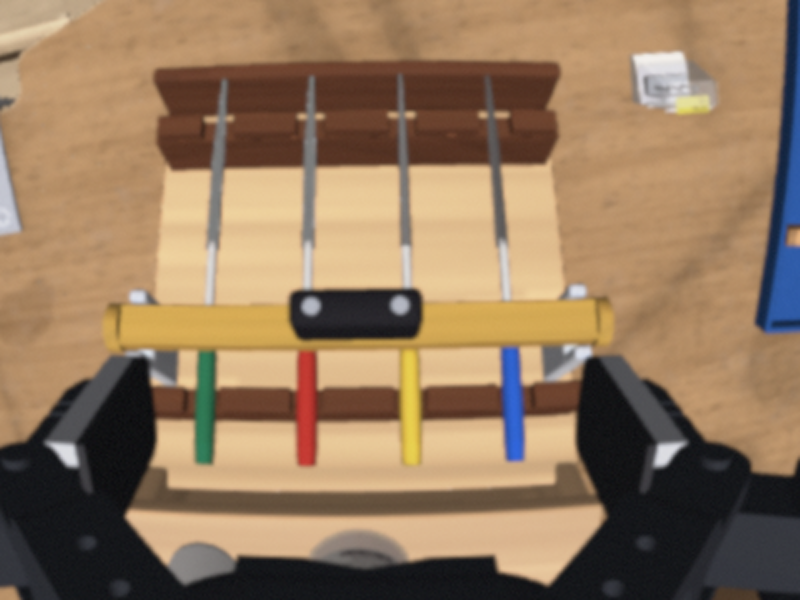

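```bash
cat > barfit.py <<'E'
from h import *
from scipy.optimize import minimize
def box(x,y,z): return np.array([[a,b,c] for a in x for b in y for c in z])/1000
B=[box((-8,8),(-97.5,97.5),(0,12)),box((-7,7),(-23,23),(12,38)),box((-10,10),(-97.5,-91),(-2,14)),box((-10,10),(91,97.5),(-2,14))]
def mask(f,p,tilt):
    # p: x,y,z,yaw ; tilt about own y
    M=R.from_euler('zy',[p[3],tilt]).as_matrix(); m=np.zeros((480,640),np.uint8)
    for b in B:
        uv=proj(f,b@M.T+p[:3]); cv2.fillConvexPoly(m,cv2.convexHull((uv*16).round().astype(np.int32)),1,shift=4)
    return m>0
def iou(a,b): return (a&b).sum()/max(1,(a|b).sum())
def fit(views,p0,tilt,freetilt=False):
    c=lambda p:-sum(iou(mask(f,p[:4],p[4] if freetilt else tilt),m) for f,m in views)
    x0=list(p0)+([tilt] if freetilt else [])
    sx=np.array([x0]+[np.add(x0,d) for d in np.diag([.012,.012,.012,.06,.2][:len(x0)])])
    r=minimize(c,x0,method='Nelder-Mead',options=dict(initial_simplex=sx,xatol=1e-4,fatol=1e-4,maxiter=500)); 
    return r.x,[round(iou(mask(f,r.x[:4],r.x[4] if freetilt else tilt),m),3) for f,m in views]
def get(names=('wrist','scene','side')):
    fs=[wsnap() if n=='wrist' else snap(n) for n in names]; out=[]
    for n,f in zip(names,fs):
        t=bot.trace(f,'keeper_bar')
        if t: out.append((f,t[0]['region'])); print(n,round(t[0]['confidence'],2),t[0]['region'].sum())
        else: print(n,'none')
    return out
E
python3 - <<'E'
from barfit import *
V=get(); p0=[.568,-.083,.118,-.14]; t=np.radians(-35)
print(fit(V,p0,t)); print(fit(V[:1],p0,t)); 
if len(V)>1: print(fit(V[:2],p0,t))
E
```

```text
wrist 0.92 6215
scene 0.62 843
side 0.57 461
(array([ 0.57535479, -0.08774097,  0.11850039, -0.11031285]), [np.float64(0.904), np.float64(0.761), np.float64(0.823)])
(array([ 0.57767881, -0.0887432 ,  0.11306829, -0.12208145]), [np.float64(0.927)])
(array([ 0.57401229, -0.08678428,  0.12250088, -0.10973377]), [np.float64(0.884), np.float64(0.798)])
```

```bash
python3 - <<'E'
from barfit import *
f=wsnap(); f['T']=np.load('T3.npy')
import json
def pr(p):
    M=R.from_euler('zy',[p[3],np.radians(-35)]).as_matrix()
    L=np.array([[0,0,38],[-7,-23,38],[-7,23,38],[8,-90,0],[8,90,0],[-8,-90,12],[-8,90,12]])/1000
    return (((proj(f,L@M.T+p[:3])-[140,120])*2).round(0)).tolist()
for p in ([.5754,-.0877,.1185,-.125],[.5777,-.0887,.113,-.125],[.574,-.0868,.1225,-.125]): print(pr(np.array(p)))
# pixel fit at fixed z
from scipy.optimize import least_squares
L=np.array([[0,0,38],[-7,-23,38],[-7,23,38],[8,-90,0],[8,90,0],[-8,-90,12],[-8,90,12]])/1000
obs=np.array([[355.5,305.5],[292,290],[421,289],[120,349],[597,343],[121,306],[594,299]])/2+[140,120]
g=lambda p:(proj(f,L@R.from_euler('zy',[p[3],np.radians(-35)]).as_matrix().T+p[:3])-obs).ravel()
r=least_squares(g,[.575,-.088,.118,-.125]); print(r.x,r.fun.reshape(-1,2).round(1).tolist())
for z in (.112,.118,.124):
    r=least_squares(lambda q:g([q[0],q[1],z,q[2]]),[.575,-.088,-.125]); print(z,r.x,r.cost)
E
```

```text
[[344.0, 308.0], [278.0, 288.0], [412.0, 287.0], [133.0, 349.0], [587.0, 348.0], [126.0, 303.0], [591.0, 300.0]]
[[342.0, 308.0], [278.0, 289.0], [409.0, 288.0], [136.0, 349.0], [581.0, 348.0], [129.0, 304.0], [585.0, 301.0]]
[[346.0, 307.0], [278.0, 288.0], [415.0, 286.0], [132.0, 350.0], [592.0, 348.0], [124.0, 303.0], [596.0, 300.0]]
[ 0.57308522 -0.08541335  0.125379   -0.1166361 ] [[-3.2, 1.0], [-5.7, -1.0], [-0.9, -1.8], [6.2, 1.5], [0.4, 1.8], [1.7, -0.4], [3.8, -0.8]]
0.112 [ 0.57779957 -0.08612525 -0.11623528] 120.32472687336875
0.118 [ 0.57568186 -0.085805   -0.11641975] 75.79917202786918
0.124 [ 0.57356981 -0.08548636 -0.1165967 ] 55.88857719310729
```

```bash

python3 -m pendant '[{"xyz":[0.02,0,0.011],"yaw":-0.013},{"xyz":[0.035,0,0.011],"yaw":0},{"xyz":[0.03,0,0],"yaw":0},{"xyz":[0.018,0,0],"yaw":0},{"xyz":[0.006,0,0],"yaw":0},{"xyz":[0.004,0,0],"yaw":0},{"xyz":[0,0,0],"yaw":0}]' 0
python3 - <<'E'
from h import *
f=wsnap('w4.png'); print(tool().round(4),bot.get_state()['contact_force'])
im=f['color'][160:400,160:480]; cv2.imwrite('pics/w4c.png',cv2.resize(im,None,fx=2,fy=2,interpolation=2))
E
```

```text
time: 6.1
tcp_pos: [0.5568, -0.0809, 0.1497]
tcp_rot: [-0.144, 1.57, -0.269]
contact_force: [0.0, 0.5, 0.4]
opening: 0.0854
[[ 1.200e-03  1.254e-01  9.921e-01  5.570e-01]
 [-3.000e-04  9.921e-01 -1.254e-01 -8.090e-02]
 [-1.000e+00 -2.000e-04  1.200e-03  1.501e-01]
 [ 0.000e+00  0.000e+00  0.000e+00  1.000e+00]] [-0.10443243 -0.43981355 -0.60549826]
```

View pics/w4c.png

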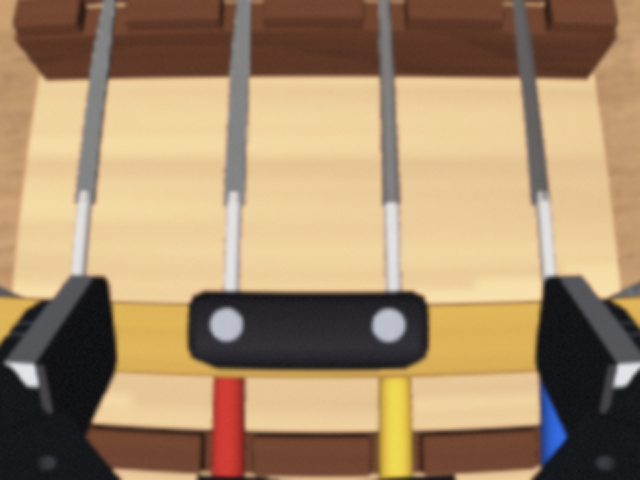

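```bash

python3 -m pendant '[{"xyz":[0.003,-0.0035,0.003],"yaw":0},{"xyz":[0.003,0,0],"yaw":0},{"xyz":[0,0,0],"yaw":0}]' 0.3
python3 -m pendant '[{"xyz":[0,0,0],"yaw":0},{"xyz":[0,0,0],"yaw":0},{"xyz":[0,0,0],"yaw":0},{"xyz":[0,0,0],"yaw":0},{"xyz":[0,0,0],"yaw":0}]' 0.6
python3 - <<'E'
from h import *
f=wsnap('w5.png'); print(tool().round(4)[:3,3],bot.get_state()['contact_force'],bot.get_state()['opening'])
im=f['color'][160:400,160:480]; cv2.imwrite('pics/w5c.png',cv2.resize(im,None,fx=2,fy=2,interpolation=2))
E
```

```text
time: 6.45
tcp_pos: [0.5596, -0.085, 0.1437]
tcp_rot: [-0.181, 1.569, -0.307]
contact_force: [0.2, -0.7, 5.0]
opening: 0.0603
time: 6.95
tcp_pos: [0.5585, -0.0846, 0.1448]
tcp_rot: [-2.552, 1.571, -2.677]
contact_force: [-13.6, 2.3, 31.1]
opening: 0.0448
[ 0.5585 -0.0846  0.1448] [-13.48622715   1.63623544  30.84970751] 0.04511848393412092
```

View pics/w5c.png

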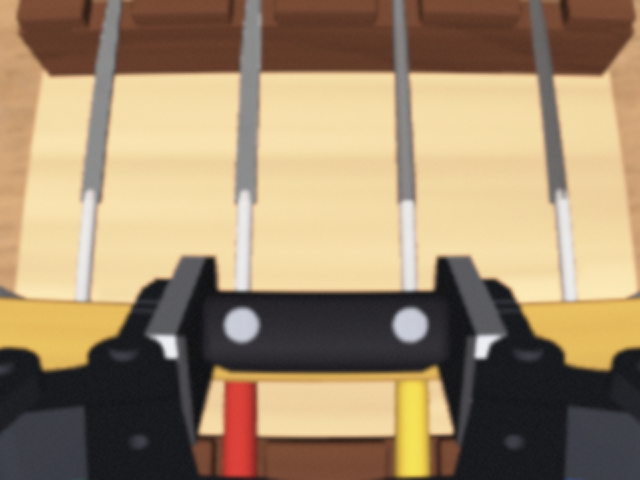

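```bash

python3 -m pendant '[{"xyz":[0,0,0],"yaw":0},{"xyz":[-0.0025,0,-0.0017],"yaw":0},{"xyz":[-0.0025,0,-0.0017],"yaw":0},{"xyz":[-0.0025,0,-0.0017],"yaw":0},{"xyz":[0,0,0],"yaw":0},{"xyz":[0,0,0],"yaw":0}]' 0.8
python3 - <<'E'
from h import *
f=wsnap('w6.png'); print(tool().round(4)[:3,3],bot.get_state()['contact_force'],bot.get_state()['opening'])
im=f['color'][160:400,0:640]; cv2.imwrite('pics/w6c.png',im)
E
```

```text
time: 7.6
tcp_pos: [0.5543, -0.0841, 0.151]
tcp_rot: [-0.036, 1.57, -0.162]
contact_force: [1.8, -0.1, 3.3]
opening: 0.0446
[ 0.5543 -0.0841  0.1509] [2.25708059 0.30016773 2.96000899] 0.04491490773478348
```

```bash

python3 -m pendant '[{"xyz":[-0.0017,0,0.0025],"yaw":0},{"xyz":[-0.0017,0,0.0025],"yaw":0},{"xyz":[-0.0017,0,0.0025],"yaw":0},{"xyz":[0,0,0],"yaw":0}]'
python3 -m pendant '[{"xyz":[-0.0017,0,0.0025],"yaw":0},{"xyz":[-0.0017,0,0.0025],"yaw":0},{"xyz":[0,0,0],"yaw":0}]'
python3 - <<'E'
from barfit import *
f=wsnap('w7.png'); T=tool(); print(T[:3,3].round(4),bot.get_state()['contact_force'],bot.get_state()['opening'])
cv2.imwrite('pics/w7c.png',np.vstack([cv2.imread('pics/w6.png')[180:390,100:540],f['color'][180:390,100:540]]))
E
```

```text
time: 8.05
tcp_pos: [0.5572, -0.0843, 0.1533]
tcp_rot: [3.096, 1.56, 2.971]
contact_force: [-11.7, -3.3, -18.5]
opening: 0.0448
time: 8.35
tcp_pos: [0.5597, -0.0845, 0.1559]
tcp_rot: [3.091, 1.554, 2.965]
contact_force: [-24.8, -1.9, -15.7]
opening: 0.0448
[ 0.5597 -0.0845  0.1559] [-25.28491191  -1.7781053  -16.84403428] 0.04430148099393418
```

View pics/w7c.png

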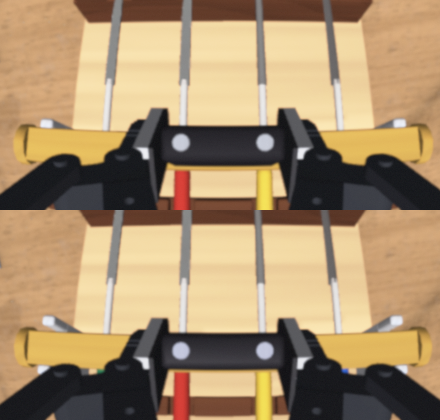

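```bash

python3 -m pendant '[{"xyz":[-0.0017,0,0.0025],"yaw":0},{"xyz":[-0.0017,0,0.0025],"yaw":0},{"xyz":[-0.0017,0,0.0025],"yaw":0},{"xyz":[0,0,0],"yaw":0},{"xyz":[0,0,0],"yaw":0}]'
python3 - <<'E'
from barfit import *
f=wsnap('w8.png'); T=tool(); print(T[:3,3].round(4),bot.get_state()['contact_force'],bot.get_state()['opening'])
t=bot.trace(f,'keeper_bar')[0]; print(t['confidence'],t['region'].sum())
E
```

```text
time: 8.9
tcp_pos: [0.569, -0.0856, 0.1623]
tcp_rot: [3.076, 1.559, 2.95]
contact_force: [-21.5, 1.5, -2.6]
opening: 0.0441
[ 0.569  -0.0856  0.1623] [-20.69801643   1.90264151  -3.30174925] 0.04420133619667645
0.76 15795
```

```bash

python3 -m pendant '[{"xyz":[-0.006,0,-0.004],"yaw":0},{"xyz":[-0.01,0,-0.006],"yaw":0},{"xyz":[-0.02,0,-0.012],"yaw":0},{"xyz":[-0.03,0,-0.012],"yaw":0},{"xyz":[-0.03,0,0],"yaw":0},{"xyz":[-0.03,0,0],"yaw":0},{"xyz":[0,0,0],"yaw":0}]'
python3 - <<'E'
from barfit import *
T=tool(); print(T.round(4),bot.get_state()['contact_force'],bot.get_state()['opening'])
V=get(('scene','side'))
a,b=V[0][0]['color'],V[1][0]['color']
G=T[:3,3]; out=[]
for f in (V[0][0],V[1][0]):
    u,v=proj(f,G-[0,0,.02])[0].astype(int); out.append(cv2.resize(f['color'][v-60:v+60,u-60:u+60],(400,400),interpolation=2))
cv2.imwrite('pics/x1.png',np.hstack(out))
print(fit(V,[G[0],G[1],G[2]-.03,-.125],0.,True))
E
```

```text
time: 9.7
tcp_pos: [0.5418, -0.0827, 0.2949]
tcp_rot: [-0.145, 1.564, -0.27]
contact_force: [0.5, -0.2, -2.1]
opening: 0.0446
[[ 0.007   0.1253  0.9921  0.5418]
 [-0.0019  0.9921 -0.1253 -0.0827]
 [-1.     -0.001   0.0072  0.2949]
 [ 0.      0.      0.      1.    ]] [ 0.53348864 -0.20384428 -2.12008011] 0.04455151223924116
scene 0.63 1044
side 0.76 512
(array([ 0.54318573, -0.07677627,  0.26207014, -0.08855135, -0.44002972]), [np.float64(0.728), np.float64(0.761)])
```

View pics/x1.png

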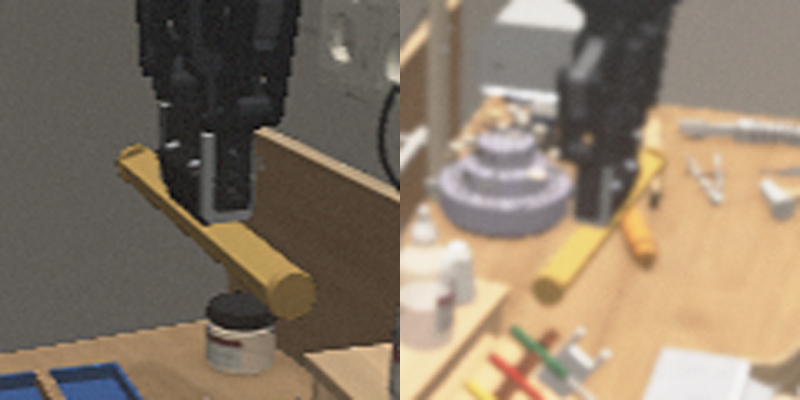

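```bash

python3 -m pendant '[{"xyz":[0,0.045,-0.004],"yaw":0},{"xyz":[0,0.048,-0.004],"yaw":0},{"xyz":[0,0.048,-0.004],"yaw":0},{"xyz":[0,0.048,-0.004],"yaw":0},{"xyz":[0,0.048,-0.004],"yaw":0},{"xyz":[0,0.048,-0.004],"yaw":0},{"xyz":[0,0.048,-0.004],"yaw":0},{"xyz":[0,0.048,-0.004],"yaw":0}]'
python3 -m pendant '[{"xyz":[0,0,0],"yaw":0.145},{"xyz":[0,0,0],"yaw":0.145},{"xyz":[0,0,0],"yaw":0.145},{"xyz":[0,0,0],"yaw":0.145},{"xyz":[0,0,0],"yaw":0.145},{"xyz":[0,0,0],"yaw":0.145},{"xyz":[0,0,0],"yaw":0.145},{"xyz":[0,0,0],"yaw":0.145}]'
python3 -m pendant '[{"xyz":[0,0,0],"yaw":0.145},{"xyz":[0,0,0],"yaw":0.145},{"xyz":[0,0,0],"yaw":0.12},{"xyz":[0,0,0],"yaw":0},{"xyz":[0,0,0],"yaw":0}]'
python3 - <<'E'
from barfit import *
T=tool(); print(T.round(4),bot.get_state()['contact_force'],bot.get_state()['opening'],bot.get_state()['joints'].round(2))
f=wsnap('w9.png'); 
t=bot.trace(f,'tray')
g=np.array([.5577,.3046,.2]); print((T[:3,:3].T@(g-T[:3,3])).round(4))
E
```

```text
time: 10.7
tcp_pos: [0.5555, 0.3016, 0.289]
tcp_rot: [-2.593, 1.569, -2.718]
contact_force: [1.6, -0.1, -0.7]
opening: 0.0445
time: 11.5
tcp_pos: [0.5558, 0.2995, 0.2889]
tcp_rot: [-1.436, 1.568, -2.727]
contact_force: [-0.0, 0.4, -1.5]
opening: 0.0445
time: 12.0
tcp_pos: [0.556, 0.2996, 0.2895]
tcp_rot: [-1.014, 1.569, -2.706]
contact_force: [-0.8, -0.3, -1.6]
opening: 0.0447
[[-1.300e-03  9.927e-01 -1.209e-01  5.560e-01]
 [-6.000e-04 -1.209e-01 -9.927e-01  2.996e-01]
 [-1.000e+00 -1.300e-03  8.000e-04  2.895e-01]
 [ 0.000e+00  0.000e+00  0.000e+00  1.000e+00]] [-0.84376017 -0.33059654 -1.57827034] 0.04471422479404747 [ 0.4   0.47  1.28 -0.    1.39  0.52]
[ 0.0895  0.0012 -0.0053]
```

View pics/w9.png

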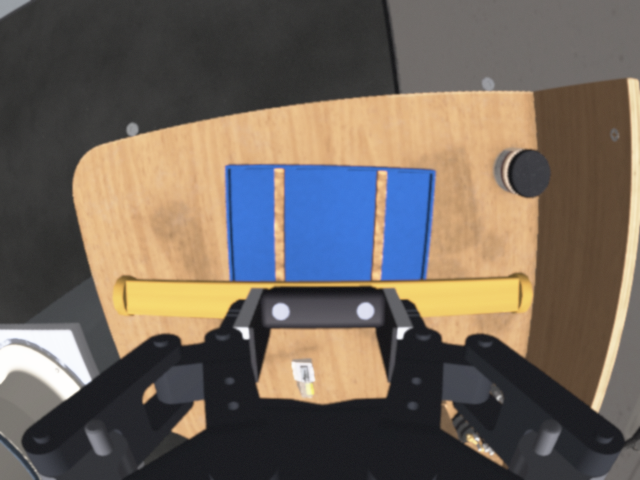

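```bash

python3 - <<'E'
from h import *
T=tool(); f=wsnap()
r=onz(f,[(227,165),(435,170)],.016); s=onz(f,[(279,170),(382,172)],.018)
print(r.round(4),s.round(4)); x=(s[1]-s[0])[:2]; x/=np.linalg.norm(x); xr=(r[1]-r[0])[:2]; print(np.linalg.norm(r[1]-r[0]),np.linalg.norm(s[1]-s[0]),np.arctan2(x[1],x[0]),np.arctan2(xr[1],xr[0]))
y=np.array([.133,.991]); print('centre',r.mean(0)[:2]-.09*y,s.mean(0)[:2]-.086*y)
E
```

```text
[[0.4586 0.3548 0.016 ]
 [0.6825 0.3228 0.016 ]] [[0.5146 0.3413 0.018 ]
 [0.6229 0.3263 0.018 ]]
0.22614219565235813 0.10940154988190823 -0.13791379069441242 -0.14218519577853056
centre [0.55855398 0.24962714] [0.55730507 0.24857546]
```

```bash

python3 -m pendant '[{"xyz":[0.04,0.0068,-0.0017],"yaw":0.017},{"xyz":[0.048,0,0],"yaw":0},{"xyz":[0.048,0,0],"yaw":0},{"xyz":[0.045,0,0],"yaw":0},{"xyz":[0.028,0,0],"yaw":0},{"xyz":[0.01,0,0],"yaw":0},{"xyz":[0.004,0,0],"yaw":0},{"xyz":[0,0,0],"yaw":0}]'
python3 -m pendant '[{"xyz":[0.004,0,0],"yaw":0},{"xyz":[0.003,0,0],"yaw":0},{"xyz":[0,0,0],"yaw":0}]'
python3 -m pendant '[{"xyz":[0.003,0,0],"yaw":0},{"xyz":[0.003,0,0],"yaw":0},{"xyz":[0,0,0],"yaw":0}]'
```

```text
time: 12.95
tcp_pos: [0.5638, 0.3008, 0.0683]
tcp_rot: [2.089, 1.57, 0.377]
contact_force: [0.3, -0.0, -0.9]
opening: 0.0449
time: 13.25
tcp_pos: [0.5633, 0.3006, 0.0607]
tcp_rot: [2.11, 1.57, 0.397]
contact_force: [-1.1, -0.3, -1.9]
opening: 0.0447
time: 13.55
tcp_pos: [0.5633, 0.3006, 0.0543]
tcp_rot: [2.047, 1.57, 0.335]
contact_force: [-0.0, 0.3, 2.0]
opening: 0.0448
```

```bash

python3 -m pendant '[{"xyz":[0.0015,0,0],"yaw":0},{"xyz":[0,0,0],"yaw":0}]'
python3 -m pendant '[{"xyz":[0.0015,0,0],"yaw":0},{"xyz":[0,0,0],"yaw":0}]'
python3 - <<'E'
from barfit import *
T=tool(); print(T[:3,3].round(4),bot.get_state()['contact_force'])
V=get(('scene','side')); out=[]
for f in (V[0][0],V[1][0]):
    u,v=proj(f,T[:3,3]-[0,0,.02])[0].astype(int); out.append(cv2.resize(f['color'][v-60:v+60,u-60:u+60],(400,400),interpolation=2))
cv2.imwrite('pics/x2.png',np.hstack(out))
E
```

```text
time: 13.75
tcp_pos: [0.5634, 0.3007, 0.0538]
tcp_rot: [2.133, 1.57, 0.42]
contact_force: [-3.7, -1.2, 14.9]
opening: 0.0446
time: 13.95
tcp_pos: [0.5634, 0.3008, 0.0535]
tcp_rot: [2.11, 1.569, 0.397]
contact_force: [-9.9, -3.6, 33.8]
opening: 0.0445
[0.5634 0.3008 0.0535] [-9.94309699 -3.5908008  33.76191364]
scene 0.67 648
side 0.69 1292
```

View pics/x2.png

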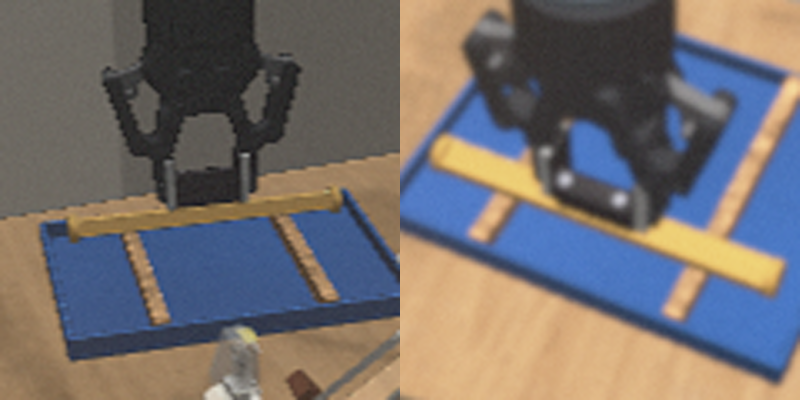

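```bash

python3 -m pendant '[{"xyz":[-0.0025,0,0],"yaw":0},{"xyz":[0,0,0],"yaw":0}]'
python3 -m pendant '[{"xyz":[0,0,0],"yaw":0},{"xyz":[0,0,0],"yaw":0},{"xyz":[0,0,0],"yaw":0}]' 0.35
python3 -m pendant '[{"xyz":[-0.03,0,0],"yaw":0},{"xyz":[-0.045,0,0],"yaw":0},{"xyz":[-0.048,0,0],"yaw":0},{"xyz":[-0.048,0,0],"yaw":0},{"xyz":[-0.04,0,0],"yaw":0},{"xyz":[0,0,0],"yaw":0}]' 0.2
python3 - <<'E'
from barfit import *
T=tool(); print(T.round(4),bot.get_state()['contact_force'],bot.get_state()['opening'])
V=get()
print(fit(V,[.563,.3,.018,-.138+np.pi/2],0.,False))
print(fit(V,[.563,.3,.018,-.138+np.pi/2],0.,True))
cv2.imwrite('pics/w10.png',V[0][0]['color'])
E
```

```text
time: 14.35
tcp_pos: [0.5633, 0.3007, 0.0543]
tcp_rot: [2.073, 1.57, 0.36]
contact_force: [-1.2, 0.2, 3.9]
opening: 0.0446
time: 14.65
tcp_pos: [0.563, 0.3005, 0.0536]
tcp_rot: [-1.051, 1.57, -2.764]
contact_force: [-0.9, -0.9, 0.6]
opening: 0.0553
time: 15.25
tcp_pos: [0.5652, 0.3015, 0.2708]
tcp_rot: [2.112, 1.562, 0.399]
contact_force: [0.9, -0.0, -0.8]
opening: 0.0685
[[ 0.0084  0.9899 -0.1414  0.5652]
 [ 0.0036 -0.1415 -0.9899  0.3015]
 [-1.      0.0078 -0.0047  0.2708]
 [ 0.      0.      0.      1.    ]] [ 0.89200366 -0.03841829 -0.76509585] 0.06848067851169799
wrist 0.86 3386
scene 0.58 793
side 0.56 1509
(array([0.5640819 , 0.29928267, 0.01792721, 1.43669608]), [np.float64(0.885), np.float64(0.85), np.float64(0.872)])
(array([ 0.5634194 ,  0.29901   ,  0.01734141,  1.42884527, -0.00630597]), [np.float64(0.889), np.float64(0.851), np.float64(0.87)])
```

```bash

python3 -m pendant '[{"xyz":[0,0,0.048],"yaw":0},{"xyz":[0,0,0.048],"yaw":0},{"xyz":[0,0,0.048],"yaw":0},{"xyz":[0,0,0.048],"yaw":0},{"xyz":[0,0,0.048],"yaw":0},{"xyz":[0,0,0],"yaw":-0.145},{"xyz":[0,0,0],"yaw":-0.145},{"xyz":[0,0,0],"yaw":-0.145}]' 0.5
python3 -m pendant '[{"xyz":[0,0,0],"yaw":-0.145},{"xyz":[0,0,0],"yaw":-0.145},{"xyz":[0,0,0],"yaw":-0.145},{"xyz":[0,0,0],"yaw":-0.145},{"xyz":[0,0,0],"yaw":-0.145},{"xyz":[0,0,0],"yaw":-0.145},{"xyz":[0,0,0],"yaw":-0.145},{"xyz":[0,0,0],"yaw":-0.13}]'
python3 - <<'E'
from h import *
T=tool(); print(T.round(4)); g=np.array([.535,-.095,.27]); print((T[:3,:3].T@(g-T[:3,3])).round(4))
E
```

```text
time: 16.35
tcp_pos: [0.5288, 0.0624, 0.264]
tcp_rot: [-1.88, 1.569, 3.131]
contact_force: [0.7, 0.6, 0.1]
opening: 0.043
time: 17.15
tcp_pos: [0.5288, 0.063, 0.2639]
tcp_rot: [-2.997, 1.569, -3.124]
contact_force: [0.0, 0.1, 0.1]
opening: 0.0422
[[-1.800e-03  1.265e-01  9.920e-01  5.288e-01]
 [-0.000e+00  9.920e-01 -1.265e-01  6.300e-02]
 [-1.000e+00 -3.000e-04 -1.800e-03  2.639e-01]
 [ 0.000e+00  0.000e+00  0.000e+00  1.000e+00]]
[-0.0061 -0.1559  0.0261]
```

```bash
cat > files.py <<'E'
from h import *
import pickle,sys
f=wsnap('wf%s.png'%sys.argv[1]); D={'T':f['T'],'fov_y':f['fov_y'],'cx':f['cx'],'cy':f['cy'],'img':f['color'],'m':{}}
for n in ('file_red','file_green','file_yellow','file_blue'):
    t=bot.trace(f,n); 
    hsv=cv2.cvtColor(f['color'],cv2.COLOR_BGR2HSV)
    if t: D['m'][n]=t[0]['region']; ys,xs=np.nonzero(t[0]['region']); print(n,round(t[0]['confidence'],2),len(xs),(xs.min(),xs.max(),ys.min(),ys.max()))
pickle.dump(D,open('f%s.pkl'%sys.argv[1],'wb')); print(tool()[:3,3].round(4))
E
python3 -m pendant '[{"xyz":[0,-0.039,0.004],"yaw":0},{"xyz":[0,-0.039,0.004],"yaw":0},{"xyz":[0,-0.039,0.004],"yaw":0},{"xyz":[0,-0.039,0.004],"yaw":0},{"xyz":[0,0,0],"yaw":0},{"xyz":[0,0,0],"yaw":0}]'
python3 files.py 1
python3 -m pendant '[{"xyz":[0.03,0,-0.02],"yaw":0},{"xyz":[0.03,0,-0.02],"yaw":0},{"xyz":[0,0,-0.02],"yaw":0},{"xyz":[0,0,0],"yaw":0},{"xyz":[0,0,0],"yaw":0}]'
python3 files.py 2
python3 - <<'E'
import cv2,numpy as np
a=cv2.imread('pics/wf1.png')[130:430,120:520];b=cv2.imread('pics/wf2.png')[130:430,120:520]
cv2.imwrite('pics/wf.png',np.hstack([cv2.resize(a,None,fx=1,fy=1),b]))
E
```

```text
time: 17.75
tcp_pos: [0.524, -0.0943, 0.264]
tcp_rot: [2.894, 1.569, 2.76]
contact_force: [0.3, -0.3, 0.2]
opening: 0.0428
file_red 0.65 1233 (np.int64(311), np.int64(320), np.int64(168), np.int64(360))
file_green 0.69 613 (np.int64(264), np.int64(273), np.int64(169), np.int64(359))
file_yellow 0.93 1216 (np.int64(359), np.int64(372), np.int64(169), np.int64(360))
file_blue 0.73 710 (np.int64(402), np.int64(420), np.int64(176), np.int64(316))
[ 0.5244 -0.0928  0.2647]
time: 18.5
tcp_pos: [0.4653, -0.0854, 0.2052]
tcp_rot: [-0.157, 1.57, -0.289]
contact_force: [0.2, 0.2, -0.2]
opening: 0.0427
file_red 0.79 953 (np.int64(310), np.int64(317), np.int64(247), np.int64(402))
file_green 0.73 202 (np.int64(259), np.int64(264), np.int64(248), np.int64(392))
file_yellow 0.78 794 (np.int64(362), np.int64(371), np.int64(247), np.int64(396))
file_blue 0.6 285 (np.int64(412), np.int64(419), np.int64(248), np.int64(314))
[ 0.4656 -0.0859  0.2051]
```

```bash
python3 - <<'E'
from h import *
import pickle
D=[pickle.load(open(f'f{i}.pkl','rb')) for i in (1,2)]
def tri(uvs):
    A=[];b=[]
    for d,uv in zip(D,uvs):
        o,r=ray(d,uv); r=r[0]/np.linalg.norm(r[0]); P=np.eye(3)-np.outer(r,r); A.append(P); b.append(P@o)
    A=np.vstack(A);b=np.hstack(b); x,res,_,_=np.linalg.lstsq(A,b,rcond=None); return x,res
O=np.array([.5585,-.0846]); h=np.array([.992,-.1254]); y=np.array([.1254,.992])
for n,cols in (('file_red',(np.r_[0:9],np.r_[172:180])),('file_green',(np.r_[60:90],)),('file_yellow',(np.r_[22:34],))):
    feats=[]
    for d in D:
        hsv=cv2.cvtColor(d['img'],cv2.COLOR_BGR2HSV); m=d['m'][n]; ys,xs=np.nonzero(m)
        c=np.isin(hsv[...,0],np.concatenate(cols))&(hsv[...,1]>150)
        x0=int(np.median(xs)); c[:, :x0-20]=0; c[:,x0+20:]=0; c[:230]=0
        k,l,st,ce=cv2.connectedComponentsWithStats(c.astype(np.uint8)); j=1+np.argmax(st[1:,4]); cy_,cx_=np.nonzero(l==j)
        e=lambda r:(cx_[np.abs(cy_-r)<2].mean(),r)
        tip=(xs[ys<ys.min()+4].mean(),ys.min()); feats.append([tip,e(cy_.min()),e(cy_.max())])
    for k,nm in enumerate(('tip','hlow','hend')):
        x,res=tri([feats[0][k],feats[1][k]]); q=x[:2]-O; print(n,nm,np.round(feats[0][k],1),np.round(feats[1][k],1),x.round(4),'H %.4f Y %.4f'%(q@h,q@y),res)
E
```

```text
file_red tip [315.3 168. ] [313. 247.] [ 0.4813 -0.0954  0.0397] H -0.0752 Y -0.0203 [6.38511303e-09]
file_red hlow [315.5 297. ] [315. 403.] [ 0.5756 -0.1063  0.1163] H 0.0196 Y -0.0194 [8.45828984e-07]
file_red hend [315.8 360. ] [315. 403.] [ 0.8468 -0.1501 -0.2037] H 0.2943 Y -0.0289 [2.53401216e-07]Traceback (most recent call last):
  File "<stdin>", line 16, in <module>
    return _wrapfunc(a, 'argmax', axis=axis, out=out, **kwds)
    return bound(*args, **kwds)
ValueError: attempt to get argmax of an empty sequence
```

```bash

python3 -m pendant '[{"xyz":[0,-0.0025,0.026],"yaw":0},{"xyz":[0,-0.0025,0.026],"yaw":0},{"xyz":[0,-0.0023,0.025],"yaw":0},{"xyz":[0.03,0,0],"yaw":0},{"xyz":[0.02,0,0],"yaw":0},{"xyz":[0,0,0],"yaw":0},{"xyz":[0,0,0],"yaw":0}]' 0.68
python3 - <<'E'
from h import *
T=tool(); print(T.round(4),bot.get_state()['opening']); f=wsnap('w11.png')
for n in ('file_red',):
    t=bot.trace(f,n)[0]; ys,xs=np.nonzero(t['region']); print(t['confidence'],len(xs),ys.min(),ys.max())
    g=np.r_[T[:2,3],.087]; print('aim px',proj(f,g)); v=int(proj(f,g)[0,1])
    for r in range(v-60,v+80,20): print(r,xs[ys==r].mean() if (ys==r).any() else None)
cv2.imwrite('pics/w11c.png',cv2.resize(f['color'][160:460,120:520],None,fx=2,fy=2))
E
```

```text
time: 19.45
tcp_pos: [0.5405, -0.1033, 0.1552]
tcp_rot: [2.896, 1.571, 2.763]
contact_force: [0.6, 0.3, 0.9]
opening: 0.0274
[[-3.000e-04  1.324e-01  9.912e-01  5.405e-01]
 [ 1.000e-04  9.912e-01 -1.324e-01 -1.033e-01]
 [-1.000e+00  1.000e-04 -3.000e-04  1.552e-01]
 [ 0.000e+00  0.000e+00  0.000e+00  1.000e+00]] 0.027409571930198228
0.61 2460 151 403
aim px [[322.73629388 268.07062376]]
208 324.0
228 324.0
248 325.0
268 324.5
288 324.5
308 324.5
328 324.5
```

```bash

python3 -m pendant '[{"xyz":[0.025,0.0008,0],"yaw":0},{"xyz":[0.02,0,0],"yaw":0},{"xyz":[0.008,0,0],"yaw":0},{"xyz":[0.005,0,0],"yaw":0},{"xyz":[0,0,0],"yaw":0}]'
python3 -m pendant '[{"xyz":[0,0,0],"yaw":0},{"xyz":[0,0,0],"yaw":0},{"xyz":[0,0,0],"yaw":0},{"xyz":[0,0,0],"yaw":0}]' 1
python3 - <<'E'
from h import *
f=wsnap('w12.png'); print(bot.get_state()['opening'])
E
```

```text
time: 20.05
tcp_pos: [0.5406, -0.1025, 0.0973]
tcp_rot: [-0.158, 1.57, -0.291]
contact_force: [-0.1, 0.1, 0.2]
opening: 0.0278
time: 20.45
tcp_pos: [0.5409, -0.1026, 0.0979]
tcp_rot: [-0.193, 1.569, -0.326]
contact_force: [-1.1, -0.2, 4.4]
opening: 0.0063
0.005915838950143066
```

```bash

python3 -m pendant '[{"xyz":[-0.008,0,-0.0057],"yaw":0},{"xyz":[-0.012,0,-0.0085],"yaw":0},{"xyz":[-0.016,0,-0.011],"yaw":0},{"xyz":[-0.03,0,-0.01],"yaw":0},{"xyz":[-0.03,0,0],"yaw":0},{"xyz":[-0.03,0,0],"yaw":0},{"xyz":[0,0,0],"yaw":0}]'
python3 - <<'E'
from h import *
T=tool(); print(T.round(4),bot.get_state()['opening'],bot.get_state()['contact_force']); f=wsnap('w13.png')
for n in ('file_red','file_green','file_yellow','file_blue'):
    t=bot.trace(f,n)
    if t: ys,xs=np.nonzero(t[0]['region']); print(n,t[0]['confidence'],len(xs),ys.min(),ys.max(),xs.min(),xs.max())
for n in ('scene','side'):
    g=snap(n); print([(np.round(a['point'],3),a['confidence']) for a in bot.boxes_of(g,'file_red')[:2]])
    t=bot.trace(g,'file_red')
    if t: ys,xs=np.nonzero(t[0]['region']); u,v=proj(g,T[:3,3]-[0,0,.01])[0]; print('tool px',u,v,'mask',xs.min(),xs.max(),ys.min(),ys.max()); print(np.polyfit(xs,ys,1))
    b=T[:3,3]-[0,0,.010]
    for ang in (0,.3,.61): print(ang,proj(g,np.array([b+ s*np.array([.991*np.cos(ang),-.132*np.cos(ang),np.sin(ang)]) for s in (-.072,.096)])).round(0).tolist())
E
```

```text
time: 21.2
tcp_pos: [0.5063, -0.0981, 0.2274]
tcp_rot: [-0.172, 1.564, -0.305]
contact_force: [1.0, -0.1, -0.5]
opening: 0.006
[[ 0.0061  0.1324  0.9912  0.5063]
 [-0.0019  0.9912 -0.1324 -0.0981]
 [-1.     -0.0011  0.0063  0.2274]
 [ 0.      0.      0.      1.    ]] 0.006046814616342733 [ 0.99810382 -0.12105297 -0.46034164]
file_red 0.83 2527 150 402 316 330
file_green 0.7 816 189 329 266 275
file_yellow 0.64 731 192 338 370 382
file_blue 0.96 874 190 391 417 438
[(array([ 0.542, -0.107,  0.24 ]), 0.64), (array([ 0.577, -0.068,  0.107]), 0.22)]
tool px 313.94477350172104 236.36409311709852 mask 289 366 197 259
[ -0.7860651 485.9796077]
0 [[264.0, 242.0], [376.0, 229.0]]
0.3 [[267.0, 256.0], [374.0, 212.0]]
0.61 [[274.0, 268.0], [367.0, 195.0]]
[(array([ 0.544, -0.102,  0.241]), 0.62)]
tool px 383.41007360048565 151.49399085614434 mask 351 368 124 139
[   0.87605702 -183.15218931]
0 [[417.0, 159.0], [341.0, 143.0]]
0.3 [[414.0, 167.0], [343.0, 131.0]]
0.61 [[409.0, 175.0], [349.0, 120.0]]
```

```bash

python3 -m pendant '[{"xyz":[0,0.044,-0.0005],"yaw":0},{"xyz":[0,0.044,-0.0005],"yaw":0},{"xyz":[0,0.044,-0.0005],"yaw":0},{"xyz":[0,0.044,-0.0005],"yaw":0},{"xyz":[0,0.044,-0.0005],"yaw":0},{"xyz":[0,0.044,-0.0005],"yaw":0},{"xyz":[0,0.044,-0.0005],"yaw":0},{"xyz":[0,0.0426,-0.0003],"yaw":0}]'
python3 -m pendant '[{"xyz":[0.04,0,0],"yaw":0.005},{"xyz":[0.045,0,0],"yaw":0},{"xyz":[0.045,0,0],"yaw":0},{"xyz":[0.025,0,0],"yaw":0},{"xyz":[0.006,0,0],"yaw":0},{"xyz":[0,0,0],"yaw":0},{"xyz":[0,0,0],"yaw":0}]'
```

```text
time: 22.55
tcp_pos: [0.548, 0.2522, 0.2227]
tcp_rot: [-2.621, 1.571, -2.754]
contact_force: [-0.0, -0.7, 0.0]
opening: 0.0058
time: 23.25
tcp_pos: [0.5476, 0.2502, 0.0619]
tcp_rot: [-2.769, 1.569, -2.907]
contact_force: [-2.5, 0.8, 1.7]
opening: 0.0061
```

```bash

python3 -m pendant '[{"xyz":[0.003,0,0],"yaw":0},{"xyz":[0.003,0,0],"yaw":0},{"xyz":[0.003,0,0],"yaw":0},{"xyz":[0.003,0,0],"yaw":0},{"xyz":[0,0,0],"yaw":0}]'
python3 -m pendant '[{"xyz":[0.003,0,0],"yaw":0},{"xyz":[0.003,0,0],"yaw":0},{"xyz":[0.003,0,0],"yaw":0},{"xyz":[0,0,0],"yaw":0}]'
python3 -m pendant '[{"xyz":[0.003,0,0],"yaw":0},{"xyz":[0.002,0,0],"yaw":0},{"xyz":[0,0,0],"yaw":0}]'
```

```text
time: 23.75
tcp_pos: [0.5493, 0.2505, 0.0509]
tcp_rot: [0.482, 1.568, 0.344]
contact_force: [0.0, 0.6, 6.8]
opening: 0.0061
time: 24.15
tcp_pos: [0.5501, 0.2507, 0.0423]
tcp_rot: [0.446, 1.567, 0.308]
contact_force: [2.4, 0.5, 10.0]
opening: 0.0055
time: 24.45
tcp_pos: [0.5506, 0.2508, 0.0376]
tcp_rot: [0.428, 1.565, 0.29]
contact_force: [4.4, 0.1, 12.8]
opening: 0.0062
```

```bash

python3 -m pendant '[{"xyz":[0.002,0,0],"yaw":0},{"xyz":[0.002,0,0],"yaw":0},{"xyz":[0,0,0],"yaw":0}]'
python3 -m pendant '[{"xyz":[0.002,0,0],"yaw":0},{"xyz":[0.001,0,0],"yaw":0},{"xyz":[0,0,0],"yaw":0}]'
python3 - <<'E'
from h import *
T=tool(); print(T[:3,3])
for n in ('scene','side'):
    g=snap(n); t=bot.trace(g,'file_red')
    if t: ys,xs=np.nonzero(t[0]['region']); print(n,'mask',xs.min(),xs.max(),ys.min(),ys.max())
    b=np.array([T[0,3],T[1,3],.022])
    for ang in (0,.1,.2): print(ang,proj(g,np.array([b+[0,0,0]+ s*np.array([.991*np.cos(ang),-.137*np.cos(ang),np.sin(ang)]) for s in (-.072,.096)])).round(0).tolist())
    u,v=proj(g,T[:3,3])[0].astype(int); cv2.imwrite(f'pics/r_{n}.png',cv2.resize(g['color'][v-50:v+50,u-70:u+70],None,fx=4,fy=4))
E
```

```text
time: 24.75
tcp_pos: [0.5507, 0.2508, 0.0335]
tcp_rot: [0.424, 1.565, 0.286]
contact_force: [4.2, 0.8, 9.9]
opening: 0.0059
time: 25.05
tcp_pos: [0.551, 0.2508, 0.0306]
tcp_rot: [0.413, 1.565, 0.275]
contact_force: [5.6, -1.6, 11.1]
opening: 0.0058
[0.55095393 0.25078851 0.0306335 ]
scene mask 284 305 247 253
0 [[234.0, 261.0], [307.0, 252.0]]
0.1 [[235.0, 264.0], [307.0, 249.0]]
0.2 [[235.0, 267.0], [306.0, 245.0]]
side mask 270 340 314 344
0 [[351.0, 348.0], [267.0, 317.0]]
0.1 [[350.0, 350.0], [267.0, 314.0]]
0.2 [[350.0, 353.0], [267.0, 311.0]]
```

```bash

python3 -m pendant '[{"xyz":[0.0015,0,0],"yaw":0},{"xyz":[0,0,0],"yaw":0}]'
python3 -m pendant '[{"xyz":[0.001,0,0],"yaw":0},{"xyz":[0,0,0],"yaw":0}]'
```

```text
time: 25.45
tcp_pos: [0.5512, 0.2508, 0.0293]
tcp_rot: [0.412, 1.564, 0.274]
contact_force: [6.1, 0.1, 12.9]
opening: 0.006
time: 25.65
tcp_pos: [0.5512, 0.2508, 0.0283]
tcp_rot: [0.408, 1.564, 0.27]
contact_force: [6.5, -0.8, 11.2]
opening: 0.0059
```

```bash

python3 -m pendant '[{"xyz":[0.0015,0,0],"yaw":0},{"xyz":[0,0,0],"yaw":0}]'
python3 -m pendant '[{"xyz":[0,0,0],"yaw":0},{"xyz":[0,0,0],"yaw":0},{"xyz":[0,0,0],"yaw":0}]' 0.75
python3 -m pendant '[{"xyz":[-0.02,0,0],"yaw":0},{"xyz":[-0.04,0,0],"yaw":0},{"xyz":[-0.045,0,0],"yaw":0},{"xyz":[-0.045,0,0],"yaw":0},{"xyz":[0,0,0],"yaw":0},{"xyz":[0,0,0],"yaw":0}]'
cat > chk.py <<'E'
import sys
from barfit import *
import barfit
barfit.B=[box((-4,4),(-84,84),(0,8))]
T=tool(); print(T.round(4)[:3],bot.get_state()['contact_force'],bot.get_state()['opening'])
C=np.array([.556,.251]); ax=np.array([.9905,-.1375]); ay=np.array([.1375,.9905])
fs=[wsnap(sys.argv[1]+'_w.png'),snap('scene'),snap('side')]
for n in sys.argv[2:]:
    V=[]
    for f in fs:
        t=bot.trace(f,n)
        if t: V.append((f,t[0]['region'])); print(n,round(t[0]['confidence'],2),t[0]['region'].sum(),end=' ')
        if t and 'T' in f:
            ys,xs=np.nonzero(t[0]['region']); q=onz(f,np.c_[xs,ys],.024)[:,:2]-C; X=q@ax; Y=q@ay; print('\n tray x %.4f..%.4f  y %.4f..%.4f slope %.3f'%(X.min(),X.max(),Y.min(),Y.max(),np.polyfit(X,Y,1)[0]))
cv2.imwrite('pics/%s_c.png'%sys.argv[1],np.vstack([cv2.resize(fs[0]['color'],(600,450))[100:400],cv2.resize(fs[2]['color'][260:410,210:410],(600,450),interpolation=2)[:300]]))
E
python3 chk.py c1 file_red keeper_bar
```

```text
time: 25.85
tcp_pos: [0.5513, 0.2509, 0.0268]
tcp_rot: [0.411, 1.564, 0.273]
contact_force: [7.0, -1.5, 13.7]
opening: 0.0062
time: 26.15
tcp_pos: [0.5497, 0.2507, 0.0261]
tcp_rot: [0.467, 1.567, 0.33]
contact_force: [2.4, 0.7, 9.0]
opening: 0.021
time: 26.75
tcp_pos: [0.5488, 0.2504, 0.1764]
tcp_rot: [0.453, 1.568, 0.315]
contact_force: [0.2, -0.8, 0.1]
opening: 0.0214
[[ 2.900e-03  1.374e-01  9.905e-01  5.488e-01]
 [ 9.000e-04  9.905e-01 -1.374e-01  2.504e-01]
 [-1.000e+00  1.300e-03  2.700e-03  1.764e-01]] [ 0.17486437 -0.83356358  0.07384967] 0.021383970635933166
file_red 0.59 1477 
 tray x -0.0849..0.0879  y -0.0044..0.0032 slope 0.003
file_red 0.61 80 file_red 0.8 217 keeper_bar 0.76 4881 
 tray x -0.0979..0.0694  y 0.0388..0.0626 slope 0.024
keeper_bar 0.64 780 keeper_bar 0.61 1634
```

```bash

python3 -m pendant '[{"xyz":[-0.01,-0.0488,0.0033],"yaw":0},{"xyz":[0,-0.0488,0.0033],"yaw":0},{"xyz":[0,-0.0488,0.0033],"yaw":0},{"xyz":[0,-0.0488,0.0033],"yaw":0},{"xyz":[0,-0.0488,0.0033],"yaw":0},{"xyz":[0,-0.0488,0.0033],"yaw":0},{"xyz":[0,-0.0488,0.0033],"yaw":0},{"xyz":[0,-0.0488,0.0033],"yaw":-0.012}]' 0.72
python3 -m pendant '[{"xyz":[0.02,0,0],"yaw":0},{"xyz":[0.01,0,0],"yaw":0},{"xyz":[0,0,0],"yaw":0},{"xyz":[0,0,0],"yaw":0}]' 
python3 - <<'E'
from h import *
T=tool(); print(T.round(4),bot.get_state()['opening']); f=wsnap('w14.png')
t=bot.trace(f,'file_green')[0]; ys,xs=np.nonzero(t['region']); print(t['confidence'],len(xs),ys.min(),ys.max())
g=np.r_[T[:2,3],.075]; v=int(proj(f,g)[0,1]); print('aim px',proj(f,g))
for r in range(v-60,v+80,20): print(r,xs[ys==r].mean() if (ys==r).any() else None)
w=np.array([.5212,-.1404,.083]); print((T[:3,:3].T@(w-T[:3,3])).round(4))
E
```

```text
time: 28.0
tcp_pos: [0.5202, -0.1421, 0.1849]
tcp_rot: [0.198, 1.571, 0.072]
contact_force: [0.4, 0.7, 0.2]
opening: 0.0238
time: 28.4
tcp_pos: [0.5207, -0.1391, 0.155]
tcp_rot: [2.829, 1.57, 2.704]
contact_force: [0.5, -0.1, -0.3]
opening: 0.0239
[[-7.000e-04  1.241e-01  9.923e-01  5.207e-01]
 [ 3.000e-04  9.923e-01 -1.241e-01 -1.391e-01]
 [-1.000e+00  2.000e-04 -7.000e-04  1.550e-01]
 [ 0.000e+00  0.000e+00  0.000e+00  1.000e+00]] 0.023912438495103147
0.91 1931 175 404
aim px [[322.70244137 261.18579136]]
201 320.5
221 321.0
241 320.0
261 320.0
281 320.0
301 320.0
321 320.5
[ 0.072  -0.0012  0.0007]
```

```bash

python3 -m pendant '[{"xyz":[0.025,-0.0013,0.0007],"yaw":0},{"xyz":[0.02,0,0],"yaw":0},{"xyz":[0.012,0,0],"yaw":0},{"xyz":[0.008,0,0],"yaw":0},{"xyz":[0.004,0,0],"yaw":0},{"xyz":[0.003,0,0],"yaw":0},{"xyz":[0,0,0],"yaw":0}]'
python3 -m pendant '[{"xyz":[0,0,0],"yaw":0},{"xyz":[0,0,0],"yaw":0},{"xyz":[0,0,0],"yaw":0},{"xyz":[0,0,0],"yaw":0}]' 1
```

```text
time: 29.2
tcp_pos: [0.5214, -0.1415, 0.0831]
tcp_rot: [-0.236, 1.57, -0.362]
contact_force: [-0.5, 0.2, -0.6]
opening: 0.0237
time: 29.6
tcp_pos: [0.5215, -0.1416, 0.0834]
tcp_rot: [-0.229, 1.57, -0.354]
contact_force: [-1.1, 0.4, 8.1]
opening: 0.0063
```

Held. Lift along the normal, then away.

```bash

python3 -m pendant '[{"xyz":[-0.008,0,-0.0057],"yaw":0},{"xyz":[-0.012,0,-0.0085],"yaw":0},{"xyz":[-0.016,0,-0.011],"yaw":0},{"xyz":[-0.03,0,-0.01],"yaw":0},{"xyz":[-0.03,0,0],"yaw":0},{"xyz":[-0.03,0,0],"yaw":0},{"xyz":[0,0,0],"yaw":0}]'
python3 - <<'E'
from h import *
T=tool(); print(T.round(4),bot.get_state()['opening'],bot.get_state()['contact_force'])
for n in ('scene','side'):
    g=snap(n); t=bot.trace(g,'file_green')
    if t: ys,xs=np.nonzero(t[0]['region']); print(n,'mask',xs.min(),xs.max(),ys.min(),ys.max())
    b=T[:3,3]-[0,0,.008]
    for ang in (.4,.61): print(ang,proj(g,np.array([b+ s*np.array([.991*np.cos(ang),-.132*np.cos(ang),np.sin(ang)]) for s in (-.054,.114)])).round(0).tolist())
C=np.array([.556,.251]); ax=np.array([.9905,-.1375]); ay=np.array([.1375,.9905])
w=np.r_[C-.025*ax-.042*ay,.19]; print(w,(T[:3,:3].T@(w-T[:3,3])).round(4))
E
```

```text
time: 30.3
tcp_pos: [0.487, -0.1375, 0.2131]
tcp_rot: [-0.274, 1.565, -0.4]
contact_force: [-0.8, -0.1, -0.9]
opening: 0.0067
[[ 0.0056  0.1255  0.9921  0.487 ]
 [-0.0024  0.9921 -0.1255 -0.1375]
 [-1.     -0.0017  0.0059  0.2131]
 [ 0.      0.      0.      1.    ]] 0.006681573924837102 [-0.84903148 -0.0718785  -0.90336407]
scene mask 286 380 202 278
0.4 [[278.0, 276.0], [387.0, 219.0]]
0.61 [[282.0, 282.0], [380.0, 205.0]]
side mask 356 406 114 161
0.4 [[416.0, 163.0], [351.0, 121.0]]
0.61 [[413.0, 167.0], [356.0, 113.0]]
[0.5254625 0.2128365 0.19     ] [ 0.0225  0.3525 -0.006 ]
```

```bash

python3 -m pendant '[{"xyz":[0,0.0441,-0.0008],"yaw":0},{"xyz":[0,0.0441,-0.0008],"yaw":0},{"xyz":[0,0.0441,-0.0008],"yaw":0},{"xyz":[0,0.0441,-0.0008],"yaw":0},{"xyz":[0,0.0441,-0.0008],"yaw":0},{"xyz":[0,0.0441,-0.0008],"yaw":0},{"xyz":[0,0.0441,-0.0008],"yaw":0},{"xyz":[0,0.0438,-0.0004],"yaw":0.012}]'
python3 -m pendant '[{"xyz":[0.04,0,0],"yaw":0},{"xyz":[0.045,0,0],"yaw":0},{"xyz":[0.045,0,0],"yaw":0},{"xyz":[0.02,0,0],"yaw":0},{"xyz":[0.004,0,0],"yaw":0},{"xyz":[0,0,0],"yaw":0},{"xyz":[0,0,0],"yaw":0}]'
```

```text
time: 31.3
tcp_pos: [0.5237, 0.2151, 0.2077]
tcp_rot: [-2.703, 1.568, -2.841]
contact_force: [-0.2, 0.3, -0.1]
opening: 0.0062
time: 32.0
tcp_pos: [0.525, 0.2135, 0.0558]
tcp_rot: [0.411, 1.57, 0.273]
contact_force: [0.2, 0.4, 0.5]
opening: 0.0062
```

```bash

python3 -m pendant '[{"xyz":[0.003,0,0],"yaw":0},{"xyz":[0.003,0,0],"yaw":0},{"xyz":[0.003,0,0],"yaw":0},{"xyz":[0,0,0],"yaw":0}]'
python3 -m pendant '[{"xyz":[0.003,0,0],"yaw":0},{"xyz":[0.003,0,0],"yaw":0},{"xyz":[0.002,0,0],"yaw":0},{"xyz":[0,0,0],"yaw":0}]'
python3 -m pendant '[{"xyz":[0.002,0,0],"yaw":0},{"xyz":[0.002,0,0],"yaw":0},{"xyz":[0,0,0],"yaw":0}]'
python3 -m pendant '[{"xyz":[0.002,0,0],"yaw":0},{"xyz":[0.002,0,0],"yaw":0},{"xyz":[0,0,0],"yaw":0}]'
python3 - <<'E'
from h import *
T=tool(); print(T[:3,3])
for n in ('scene','side'):
    g=snap(n); t=bot.trace(g,'file_green')
    if t: ys,xs=np.nonzero(t[0]['region']); print(n,'mask',xs.min(),xs.max(),ys.min(),ys.max())
    b=np.array([T[0,3],T[1,3],.023])
    for ang in (0,.1,.2): print(ang,proj(g,np.array([b+[0,0,0]+ s*np.array([.991*np.cos(ang),-.137*np.cos(ang),np.sin(ang)]) for s in (-.054,.114)])).round(0).tolist())
E
```

```text
time: 32.4
tcp_pos: [0.5253, 0.2137, 0.047]
tcp_rot: [0.514, 1.569, 0.376]
contact_force: [-1.4, 0.8, 14.5]
opening: 0.0062
time: 32.8
tcp_pos: [0.526, 0.2137, 0.0392]
tcp_rot: [0.413, 1.567, 0.276]
contact_force: [2.4, 0.3, 15.2]
opening: 0.0063
time: 33.1
tcp_pos: [0.5264, 0.2138, 0.0354]
tcp_rot: [0.404, 1.566, 0.266]
contact_force: [2.0, -0.9, 16.9]
opening: 0.0064
time: 33.4
tcp_pos: [0.5265, 0.2138, 0.0314]
tcp_rot: [0.404, 1.566, 0.266]
contact_force: [3.1, 1.0, 14.1]
opening: 0.0067
[0.5264797  0.21381923 0.03143485]
scene mask 289 306 246 252
0 [[236.0, 269.0], [311.0, 259.0]]
0.1 [[237.0, 271.0], [311.0, 255.0]]
0.2 [[237.0, 273.0], [310.0, 250.0]]
side mask 280 313 290 309
0 [[360.0, 331.0], [278.0, 303.0]]
0.1 [[359.0, 333.0], [277.0, 299.0]]
0.2 [[359.0, 335.0], [278.0, 295.0]]
```

```bash

python3 -m pendant '[{"xyz":[0.0015,0,0],"yaw":0},{"xyz":[0.0015,0,0],"yaw":0},{"xyz":[0,0,0],"yaw":0}]'
python3 -m pendant '[{"xyz":[0.0015,0,0],"yaw":0},{"xyz":[0,0,0],"yaw":0}]'
python3 - <<'E'
from h import *
T=tool(); print(T[:3,3])
g=snap('side'); t=bot.trace(g,'file_green')
ys,xs=np.nonzero(t[0]['region']); print('mask',xs.min(),xs.max(),ys.min(),ys.max(),t[0]['confidence'])
print(ys[xs<xs.min()+3].mean())
c=np.array([.556,.251])-.042*np.array([.1375,.9905])
for ang in (0,.05,.1,.15,.2): print(ang,proj(g,np.array([[*(c-.05*np.array([.9905,-.1375])),.022]+ s*np.array([.991*np.cos(ang),-.137*np.cos(ang),np.sin(ang)]) for s in (0,.134)])).round(0).tolist())
E
```

```text
time: 33.9
tcp_pos: [0.5268, 0.2137, 0.0286]
tcp_rot: [0.362, 1.566, 0.224]
contact_force: [4.0, -2.1, 17.3]
opening: 0.0062
time: 34.1
tcp_pos: [0.5269, 0.2138, 0.0271]
tcp_rot: [0.389, 1.565, 0.251]
contact_force: [4.4, -0.6, 15.7]
opening: 0.0061
[0.52685896 0.21384502 0.02709645]
mask 248 352 331 377 0.72
335.94444444444446
0 [[345.0, 326.0], [281.0, 304.0]]
0.05 [[345.0, 326.0], [280.0, 301.0]]
0.1 [[345.0, 326.0], [280.0, 299.0]]
0.15 [[345.0, 326.0], [281.0, 297.0]]
0.2 [[345.0, 326.0], [281.0, 295.0]]
```

```bash

python3 - <<'E'
from h import *
g=snap('side','g_side.png'); hsv=cv2.cvtColor(g['color'],cv2.COLOR_BGR2HSV)
m=(hsv[...,0]>50)&(hsv[...,0]<90)&(hsv[...,1]>90); m[:270]=0;m[380:]=0;m[:,:250]=0;m[:,370:]=0
ys,xs=np.nonzero(m); print(len(xs),xs.min(),xs.max()); 
for x in range(xs.min(),xs.max()+1,4): print(x,ys[xs==x])
u,v=300,310; cv2.imwrite('pics/g_c.png',cv2.resize(g['color'][v-60:v+60,u-80:u+80],(800,600),interpolation=2))
E
```

```text
65 278 300
278 [294 295]
282 [295 296 297]
286 [297 298 299]
290 [299 300 301]
294 [301 302 303]
298 [304]
```

View pics/g_c.png

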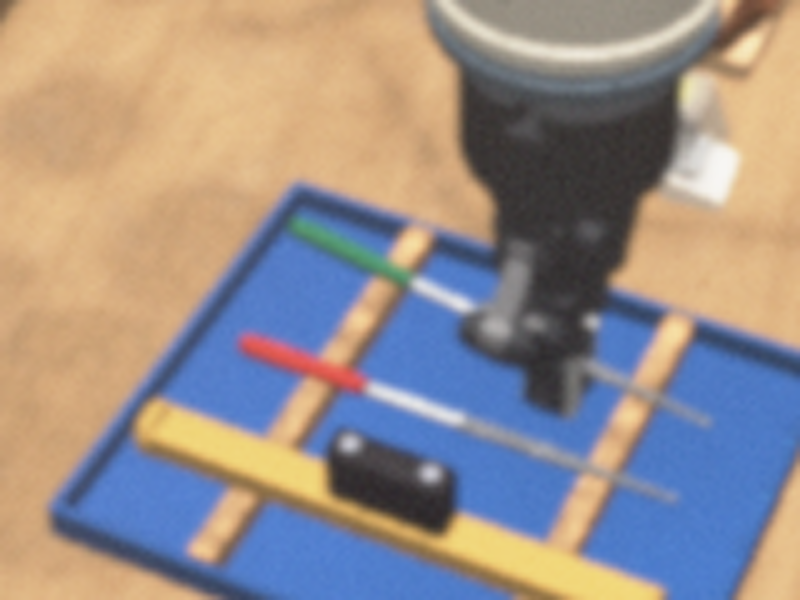

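```bash

python3 -m pendant '[{"xyz":[0.001,0,0],"yaw":0},{"xyz":[0.0005,0,0],"yaw":0},{"xyz":[0,0,0],"yaw":0}]'
python3 -m pendant '[{"xyz":[0,0,0],"yaw":0},{"xyz":[0,0,0],"yaw":0}]' 0.9
python3 -m pendant '[{"xyz":[0,0,0],"yaw":0},{"xyz":[0,0,0],"yaw":0},{"xyz":[0,0,0],"yaw":0}]' 0.75
python3 -m pendant '[{"xyz":[-0.02,0,0],"yaw":0},{"xyz":[-0.04,0,0],"yaw":0},{"xyz":[-0.045,0,0],"yaw":0},{"xyz":[-0.045,0,0],"yaw":0},{"xyz":[0,0,0],"yaw":0},{"xyz":[0,0,0],"yaw":0}]'
python3 chk.py c2 file_green file_red keeper_bar
python3 - <<'E'
from h import *
g=snap('side','fin_side.png'); hsv=cv2.cvtColor(g['color'],cv2.COLOR_BGR2HSV)
m=(hsv[...,0]>50)&(hsv[...,0]<90)&(hsv[...,1]>90); m[:270]=0;m[380:]=0;m[:,:250]=0;m[:,370:]=0
ys,xs=np.nonzero(m); print(len(xs),xs.min(),xs.max(),np.polyfit(xs,ys,1)); 
E
```

```text
time: 34.55
tcp_pos: [0.5269, 0.2138, 0.0264]
tcp_rot: [0.368, 1.565, 0.23]
contact_force: [1.6, -3.5, 31.0]
opening: 0.0063
time: 34.75
tcp_pos: [0.5268, 0.2139, 0.0262]
tcp_rot: [0.396, 1.565, 0.259]
contact_force: [1.5, -1.1, 26.7]
opening: 0.0083
time: 35.05
tcp_pos: [0.5268, 0.2143, 0.026]
tcp_rot: [0.463, 1.565, 0.326]
contact_force: [1.1, 3.3, 23.7]
opening: 0.021
time: 35.65
tcp_pos: [0.5251, 0.2136, 0.1754]
tcp_rot: [0.424, 1.568, 0.286]
contact_force: [-0.5, -0.0, -0.7]
opening: 0.0217
[[ 3.100e-03  1.374e-01  9.905e-01  5.251e-01]
 [ 9.000e-04  9.905e-01 -1.374e-01  2.136e-01]
 [-1.000e+00  1.300e-03  3.000e-03  1.754e-01]] [-0.46962225 -0.04404743 -0.6822007 ] 0.021673551922925326
file_green 0.86 1015 
 tray x -0.0797..0.0896  y -0.0459..-0.0378 slope -0.011
file_green 0.73 96 file_green 0.55 143 file_red 0.7 22351 
 tray x -0.0322..0.4256  y -0.5911..-0.2216 slope -0.622
file_red 0.45 103 file_red 0.73 311 keeper_bar 0.69 5251 
 tray x -0.0977..0.0756  y 0.0385..0.0676 slope 0.017
keeper_bar 0.93 782 keeper_bar 0.76 1374 54 278 299 [  0.35364546 204.49970217]
```

```bash

python3 -m pendant '[{"xyz":[-0.045,0,0],"yaw":0},{"xyz":[-0.045,0,0],"yaw":0},{"xyz":[0,0,0],"yaw":0},{"xyz":[0,0,0],"yaw":0}]'
python3 - <<'E'
from h import *
print(bot.get_state()['contact_force'],bot.get_state()['time'])
C=np.array([.556,.251]); ax=np.array([.9905,-.1375]); ay=np.array([.1375,.9905])
for n,o in (('scene','s.png'),('side','d.png')):
    g=snap(n); f=cv2.imread('pics/'+o)
    for k in ('file_yellow','file_blue','flux_bottle','borax_cone','bur_box'): print(n,k,[(np.round(a['point'],3).tolist(),round(a['confidence'],2)) for a in bot.boxes_of(g,k)[:2]])
    H0,H1=[cv2.cvtColor(i,cv2.COLOR_BGR2HSV) for i in (f,g['color'])]
    lo=(slice(230,330),slice(320,420)) if n=='scene' else (slice(140,240),slice(300,380))
    for c,(a,b) in dict(yellow=(24,32),blue=(108,122)).items():
        for H in (H0,H1):
            m=((H[...,0]>=a)&(H[...,0]<=b)&(H[...,1]>150))[lo]; ys,xs=np.nonzero(m); print(c,len(xs),xs.mean().round(1) if len(xs) else 0,ys.mean().round(1) if len(xs) else 0,end=' | ')
    print()
    if n=='side':
        m=((H1[...,0]<8)|(H1[...,0]>172))&(H1[...,1]>150); m[:280]=0;m[400:]=0;m[:,:240]=0;m[:,380:]=0; ys,xs=np.nonzero(m); q=onz(g,np.c_[xs,ys],.024)[:,:2]-C; print('red handle tray x',(q@ax).min(),(q@ax).max(),'y',(q@ay).mean(),'slope',np.polyfit(xs,ys,1)[0])
E
```

```text
time: 36.7
tcp_pos: [0.5249, 0.2135, 0.2648]
tcp_rot: [0.424, 1.569, 0.286]
contact_force: [0.4, -0.3, -0.5]
opening: 0.021
[ 0.44062803 -0.32618251 -0.48198987] 36.7
scene file_yellow [([0.561, 0.297, 0.03], 0.56), ([0.574, -0.066, 0.108], 0.53)]
scene file_blue [([0.588, -0.138, 0.064], 0.58), ([0.581, -0.024, 0.106], 0.5)]
scene flux_bottle [([0.648, -0.115, 0.197], 0.8)]
scene borax_cone [([0.649, -0.164, 0.174], 0.7)]
scene bur_box [([0.499, 0.067, 0.032], 0.93)]
yellow 0 0 0 | yellow 0 0 0 | blue 38 31.9 28.3 | blue 34 32.5 27.7 | 
side file_yellow [([0.531, -0.059, 0.078], 0.66)]
side file_blue [([0.572, 0.209, 0.022], 0.24)]
side flux_bottle [([0.662, -0.079, 0.184], 0.85)]
side borax_cone []
side bur_box [([0.502, 0.094, 0.032], 0.53)]
yellow 0 0 0 | yellow 0 0 0 | blue 0 0 0 | blue 0 0 0 | 
red handle tray x 0.04128847394105314 0.08258332168436569 y 0.0006257392905402019 slope 0.35134069400630874
```

```bash
python3 -c "
from workcell import bot
print(bot.finish_job())"
```

```text
the job is handed in; nothing more can be done
None
```

The bar and both files are in the blue tray and the job is handed in at about 37 s; no verdict was reported.

- **Bar:** I gripped it by the ends of its grip, stood it upright against the bracket prongs, and set it on both cork strips before moving any file. A three-camera fit after release put its underside 18 mm up, about 48 mm to +y in the tray, with almost no tilt.
- **Files:** I took out red, then green, and pressed each down onto the strips. They measured:

| File | Across the tray (y) | Lengthways (x) | Angle to the tray's length |
|---|---|---|---|
| Red | about 0 mm | +2 mm | under 0.02 rad |
| Green | about -42 mm | +5 mm | under 0.02 rad |

- **Green file's handle:** it was still raised by about 0.15–0.2 rad when I released it, so that end settled the last part by itself. It measured flat afterwards.
- **Left alone:** the bottle, cone and bur box read where they started, to within the networks' error of about 10 mm. The blue handle's centre shifted less than 1 pixel in the scene camera.
- **Checks that failed or disagreed:**
  - My colour check for the yellow handle found no pixels, either before or after, so yellow rests on the network reading alone (`scene`, 0.53 confidence, near its slot).
  - One late wrist mask for red was plainly wrong. Red was confirmed instead by the side camera's colour check and the earlier mask.
  - The side camera's reading for blue pointed into the tray at 0.24 confidence, and I ignored it.
  - I had used all 12 pictures, so the final state was checked by numbers only.

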